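# Hang the wet paint scraper on the rail with the S-hook

### The arm

A 7-joint arm with a two-finger parallel gripper is mounted at the origin on the work surface. World frame = base frame: x ahead of the robot, y to its left, z up, the work surface at z = 0. Lengths are in m, angles in degrees, forces in N, time in s.
With the tool pointing down it reaches from about 0.425 to 0.875 m from the base axis. Payload 4.7 kg.
Tool frame: the origin (TCP) lies between the finger pads; the fingertips stand 14 mm ahead of it and the grasp point (between the pads) lies 5 mm behind it (env.tip_reach is the distance from the TCP to the fingertips, in m); z points along the fingers, y is the direction in which the jaws open and shut (so a half turn about z gives the same grasp; the last joint's range is limited). The gripper opens to 87 mm and grips with 3 to 60 N. Pads are 19 mm wide; open, the fingers measure 117 mm over their backs; the gripper's body (75 mm by 190 mm) begins 51 mm behind the grasp point.
Start: joints at [73.631, 18.392, -4.016, 83.108, 1.295, 78.541, -3.26], TCP at [0.192, -0.621, 0.215] pointing down, gripper open.
Joint ranges: [-163.93, 163.93], [-17.29, 119.83], [-79.2, 71.16], [3.27, 140.29], [-89.18, 269.18], [5.43, 117.66], [-154.24, 154.24]. Speed limits (degrees/s): [147.25, 147.25, 180, 180, 180, 180, 180].

### API

Orientations are given as [roll, pitch, yaw] about the fixed x, y, z axes, in that order (R = Rz(yaw) Ry(pitch) Rx(roll)).
In Python, from cell import env gives the robot as it stands. The module is installed in compiled form; this text tells all that it offers.
- The arm moves only by the shell command python3 -m pendant 'ROWS' [FORCE]. ROWS is JSON, a list of rows, each an object of numbers: "rx", "ry", "rz": the turn, a rotation vector about the tool's x, y, z in degrees; "tx", "ty", "tz": the shift along the tool's x, y, z in mm; "jaw": the finger opening in mm, from 0 to 87. In form: [{"rx": .., "ry": .., "rz": .., "tx": .., "ty": .., "tz": .., "jaw": ..}, ...]. A call has 1 to 20 rows; each row shifts and turns the commanded pose from where the row before left it, along the tool's axes as they then stand; what a row does not reach is not made up. A row lasts 1/12 s, in which the tool goes at most 41.7 mm and 7.16 degrees, less where a joint would pass 70% of its speed; a pose out of reach is approached as far as the arm can. A call with a gripper value outside its range is refused whole. The fingers move at their own pace and stop on an object; FORCE is the grip in N (left out, the last holds). Time passes only in rows, so rows that do not move let the fingers close. It gives the time, the measured TCP pose, the force and the opening at its end, in the units of the state.
- env.get_obs(): the state, without advancing time (a new reading comes with each control period).
- env.read_camera(name): name is "side" or "top"; returns a dict with "img" (420x560x3 uint8, red, green, blue), "range_z" (420x560 float32, m along the optical axis (not along the pixel's ray), 0 where there is no reading), "vertical_fov" (degrees; the focal length in pixels is half the picture's height over the tangent of half this angle, whatever the lens; pixels are square), "cx", "cy" (the principal point, pixels), "world_to_cam" (4x4, takes a point from world to camera coordinates). Camera axes: x right, y up, looking along -z (the intrinsics and any distortion apply to the point x, -y, -z); pixel columns grow to the right and rows downward; lengths in m; the calibration is good to about 2 mm. A picture is of the moment at which its call begins.
- env.sign_off(): hands the job in, once; it reports no verdict.
The state is a dict: "time_s": time; "qpos": joint angles; "joint_velocities": joint speeds; "effort": joint torques, N m; "tool_pos": TCP position; "tool_rot": TCP orientation; "force": force on the tool from outside, world axes, zero at the start; "wrist_torque": the same for the moment, N m; "grip_width": finger opening in m.
Only numpy, scipy, OpenCV 4.12 (cv2) and the standard library are available. Lean on these libraries where they do the work, as an engineer would, in place of code of your own. Each camera call takes 0.05 s, during which the arm holds its last target.

### The job

Take the empty S-hook off the hanging rail, hook its lower bend through the hole in the handle of the scraper on the paint box, and hang scraper and hook back on the rail so that the scraper hangs freely, at rest, blade down. The scraper is wet with paint: carry it only by the hook, do not touch it with the gripper or let it touch the table. Leave the loose tubes, pots and tools where they are.

Things in the scene. Friction and masses are not known exactly. Their poses are not given: they have to be found in the camera images.
- hook: The empty S-hook on the rail: flat S of bright 6 mm steel wire, 120 mm tall, 52 wide, 60 g, loose. Origin at its middle, z up, S in its x-z plane (y along the rod). Bends of 23 mm radius (wire centre; 40 mm clear inside) centred 34 mm above and below the origin, joined by a straight slanting shank from x -23, z +34 to x +23, z -34. Only one S-hook is empty.
- hook_top (a point): On the S-hook: wire centre at the crest of the upper bend, 57 mm above its origin. The upper bend starts at the shank's top (x -23, the robot's side) and ends at a tip at x +22, z +42 mm. Hung, the rod's axis is 48 mm above the hook's origin. To free it, raise it until the rod's axis is only 20 to 30 mm above the origin, then move it in its own -x, to the robot's side; to hang it, the same backwards.
- hook_low (a point): On the S-hook: wire centre at the bottom of the lower bend, 57 mm below its origin. The lower bend runs from the shank's lower end (x +23) under the bottom to the upturned tip (x -22): it is open upwards on the robot's side.
- hook_lowtip (a point): On the S-hook: wire centre at the upturned tip of the lower bend, at x -22, z -42 mm of the hook (the wire's round end reaches 3 mm higher).
- hook_grip (a point): On the S-hook, at x -23, z +34 mm: here the wire runs upright and can be gripped from above, fingers closing along the hook's y, clear of the rod (14 mm from wire centre to the rod's surface).
- scraper: The scraper, loose, 130 mm long, 120 g: flat black plastic handle 6 mm thick, steel blade 90 mm wide, 3 thick, smeared with paint. Lies flat on the paint box, handle pointing away from the robot, the last 45 mm or so over the box's far edge, free below. Origin at mid length on the underside; x from blade to handle (end at +65, blade edge at -65 mm), z up as it lies.
- scraper_hole (a point): Centre of the round 20 mm through hole in the 40 mm wide end of the scraper's handle, at mid thickness, 18 mm from the handle's end, 112 mm from the blade's edge; axes as the scraper's (z along the hole).
- scraper_edge (a point): Middle of the scraper's blade edge.
- rail: Hanging rail, fixed: wooden foot 90 x 400 x 18 mm, two posts 20 mm wide, 360 mm apart, 265 high, and between them a level steel rod. Origin under its middle on the table; y along the rod, x away from the robot. A second S-hook, fixed there, with a wooden paddle 50 mm wide hangs at y +105 mm. The rod from y -125 to +35 mm is free for hanging the scraper.
- rail_mid (a point): Middle of the round 12 mm thick rod, on its axis, 260 mm above the table; axes as the rail's.
- paintbox: Closed wooden paint box, fixed, 160 (x) x 280 (y) x 75 mm high, brass corners. Origin under its middle on the table.
- tube_box: Bystander: paint tube 150 mm long, 36 mm wide, 26 mm high, lying on the paint box beside the scraper, along its own x.
- tube_a: Bystander: paint tube 150 mm long lying on the table at the right.
- tube_b: Bystander: paint tube 150 mm long lying on the table, far from the robot.
- pot: Bystander: white paint pot, 68 mm across, 100 mm tall.
- jar: Bystander, at the right: glass jar 76 mm across, 90 mm tall, with brushes standing up to about 190 mm.
- tape: Bystander: roll of masking tape, 100 mm across, 24 mm high, lying flat.
- knife: Bystander: palette knife with a wooden handle, 180 mm long, lying on a black palette board at the left.
Not all that is in view belongs to the job. There is more than one size of the scraper; the one meant has the size given above.

How it is judged (in metres and radians):
On the way, in this order (a step that is already met when the one before it is completed fails the run):
1. the S-hook is held in the gripper, off the rail (contact force between the fingers and hook above 0.5 N and contact force between hook and rail below 0.05 N and distance of hook from where it was at the start of the episode above 0.05 m), for 0.1 s.
2. the scraper hangs by its hole on the hook held in the gripper, its blade at least 25 mm above the paint box's lid (contact force between the fingers and hook above 0.5 N and distance between scraper_hole and hook_low below 0.024 m and height (world z) of scraper_edge above 0.1 m), for 0.2 s.
At the end, for the whole second after the job is handed in: Hook on the rod by its upper bend (crest within 20 mm of the rod axis sideways, 3 to 16 mm above it, between the posts); scraper hole within 24 mm of the lower bend's bottom; blade edge 190 mm below the rod, 20 mm over the table; touching only the hook, still (60 mm/s, hook 40 mm/s) (x of hook_top in the frame of rail_mid between -0.02 and 0.02 m and z of hook_top in the frame of rail_mid between 0.003 and 0.016 m and y of hook_top in the frame of rail_mid between -0.17 and 0.17 m and contact force between hook and rail above 0.3 N and distance between scraper_hole and hook_low below 0.024 m and contact force between hook and scraper above 0.2 N and z of scraper_edge in the frame of rail_mid below -0.19 m and height (world z) of scraper_edge above 0.02 m and contact force between scraper and paintbox below 0.1 N and contact force between scraper and rail below 0.1 N and linear speed of scraper below 0.06 m/s and linear speed of hook below 0.04 m/s).
It fails at once if the gripper or arm touches the wet scraper (more than 1 N) (contact force between any of the fingers, the arm and scraper above 1 N).
It fails at once if the scraper is laid, dipped or dropped onto the table (an end within 12 mm of its top) (height (world z) of any of scraper_edge, scraper_hole below 0.012 m).
It fails at once if a loose bystander is moved by more than 40 mm (distance of any of tube_box, tube_a, tube_b, pot, jar, tape, knife from where it was at the start of the episode above 0.04 m).
It also fails if it takes over 72 s, if anything falls off the work surface, if the arm or the gripper's body presses on something with over 40 N, if the wrist force passes 120 N, or if a joint passes its speed limit or range.

## Working session

There is one attempt and no reset: what is moved stays moved. The work goes in short steps, Python scripts to look and compute and a shell command to move; the robot and the scene stay as the last step left them, time stands still between calls to the robot, and variables do not carry over. Pictures are saved under pics/ and viewed, and the job is handed in when it is done.

```bash
mkdir -p pics; python3 - <<'E'
from cell import env
import cv2
o=env.get_obs()
for k in o: print(k,o[k])
print(env.tip_reach)
for n in("side","top"):
    c=env.read_camera(n); cv2.imwrite(f"pics/{n}0.png",c["img"][:,:,::-1])
    print(n,c["vertical_fov"],c["cx"],c["cy"],c["world_to_cam"].round(4).tolist(),[k for k in c])
E
```

```text
time_s 0.0
qpos [73.62837214 18.438304   -4.01540267 83.17392136  1.29515122 78.53936663
 -3.25818266]
joint_velocities [ 0.03080976 -0.06524149 -0.08153481  0.0021924   0.07798134  0.002321
  0.00675791]
effort [ 7.62102663e-04 -4.91290712e+01 -4.03326424e-01 -3.12525952e+01
 -6.39219303e-02  4.37965686e-02  1.68632951e-04]
tool_pos [ 0.19177432 -0.62048954  0.21417865]
tool_rot [-1.79893655e+02  5.82714553e-03  1.71830864e+01]
force [ 0.0891754   0.41785613 -0.19015604]
wrist_torque [ 0.01075752 -0.05652191 -0.00673807]
grip_width 0.08688087522457065
0.014
side 48.084546098561454 276.2275618055528 210.10200560918886 [[0.9715, -0.2362, 0.0197, -0.5696], [0.1605, 0.7166, 0.6787, -0.221], [-0.1745, -0.6562, 0.7341, -1.697], [0.0, 0.0, 0.0, 1.0]] ['img', 'range_z', 'vertical_fov', 'cx', 'cy', 'world_to_cam']
top 43.644133269803504 284.9916354766708 212.1777580963723 [[-0.0269, -0.9993, -0.0259, 0.0522], [0.991, -0.03, 0.1307, -0.6335], [-0.1314, -0.0222, 0.9911, -1.7351], [0.0, 0.0, 0.0, 1.0]] ['img', 'range_z', 'vertical_fov', 'cx', 'cy', 'world_to_cam']
```

```bash
ls .; ls pics
```

```text
pics
side0.png
top0.png
```

View pics/side0.png

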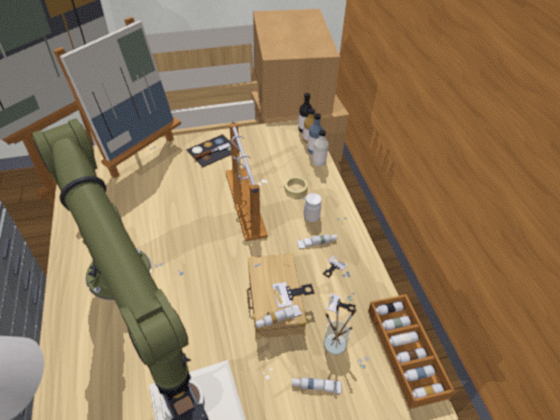

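View pics/top0.png

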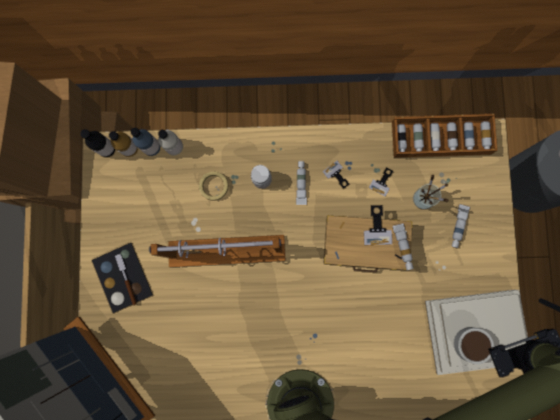

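The side view shows the rail around (245,190), the paint box at (277,290) with the scraper on it, and the arm at left. In the top view the rail's rod runs from (155,250) to (280,240), the box is at (368,243), and the scraper's handle is at (377,215). I'll enlarge both areas next.

```bash
cat > h.py <<'E'
import numpy as np, cv2
from cell import env
def cam(n):
    c=env.read_camera(n); c["f"]=c["img"].shape[0]/2/np.tan(np.radians(c["vertical_fov"]/2)); return c
def proj(c,P):
    P=np.atleast_2d(P); q=P@c["world_to_cam"][:3,:3].T+c["world_to_cam"][:3,3]
    return np.c_[c["cx"]+c["f"]*q[:,0]/-q[:,2], c["cy"]-c["f"]*q[:,1]/-q[:,2]]
def ray(c,uv):
    u,v=uv; R=c["world_to_cam"][:3,:3]; t=c["world_to_cam"][:3,3]
    d=R.T@np.array([(u-c["cx"])/c["f"],-(v-c["cy"])/c["f"],-1.]); return -R.T@t,d   # depth param = range_z
def onz(c,uv,z):
    o,d=ray(c,uv); return o+d*(z-o[2])/d[2]
def tri(c1,a,c2,b):
    o1,d1=ray(c1,a);o2,d2=ray(c2,b)
    s=np.linalg.lstsq(np.c_[d1,-d2],o2-o1,rcond=None)[0]
    p,q=o1+s[0]*d1,o2+s[1]*d2; return (p+q)/2,np.linalg.norm(p-q)
def pix3(c,u,v):
    o,d=ray(c,(u,v)); return o+d*c["range_z"][int(v),int(u)]
def crop(c,x0,y0,x1,y1,s,fn):
    im=cv2.resize(c["img"][y0:y1,x0:x1,::-1],None,fx=s,fy=s,interpolation=cv2.INTER_CUBIC); cv2.imwrite(fn,im)
def cloud(c):
    h,w=c["range_z"].shape; v,u=np.mgrid[:h,:w]; z=c["range_z"]
    q=np.stack([(u-c["cx"])/c["f"]*z,-(v-c["cy"])/c["f"]*z,-z],-1)-c["world_to_cam"][:3,3]
    return q@c["world_to_cam"][:3,:3]
E
python3 - <<'E'
from h import *
s=cam("side");t=cam("top")
crop(s,215,120,275,245,4.8,"pics/s1.png");crop(s,240,240,360,340,6,"pics/s2.png")
crop(t,140,220,300,280,5,"pics/t1.png");crop(t,315,155,425,280,4.8,"pics/t2.png")
print(s["f"],t["f"])
E
```

```text
470.7327160237417 524.4515793610057
```

View pics/s1.png

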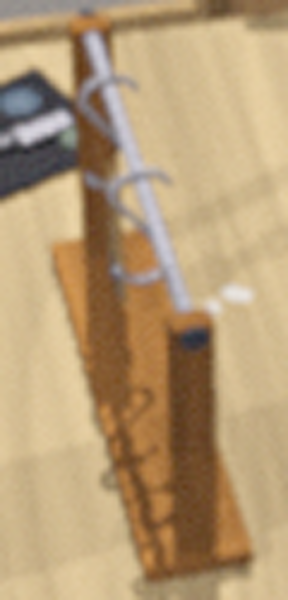

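View pics/s2.png

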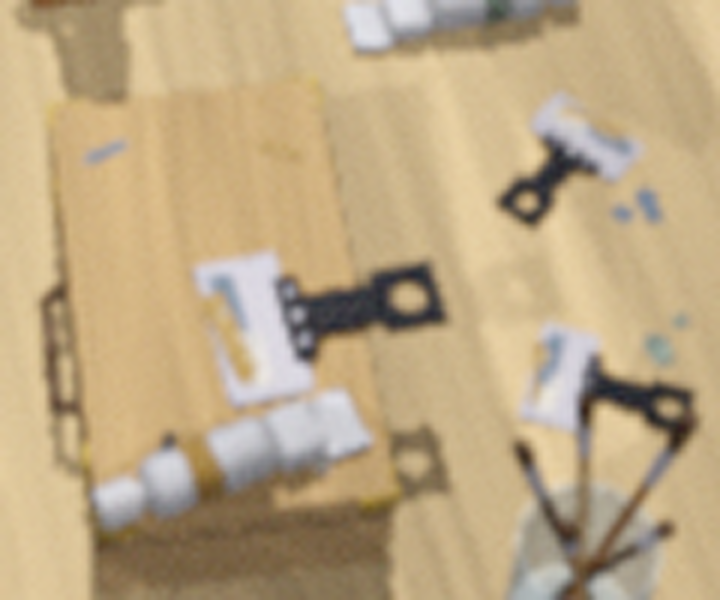

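View pics/t1.png

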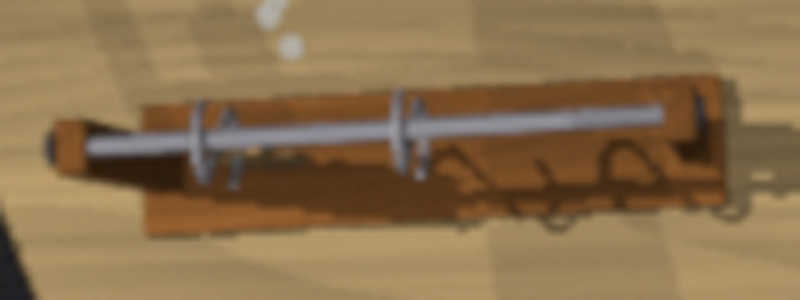

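View pics/t2.png

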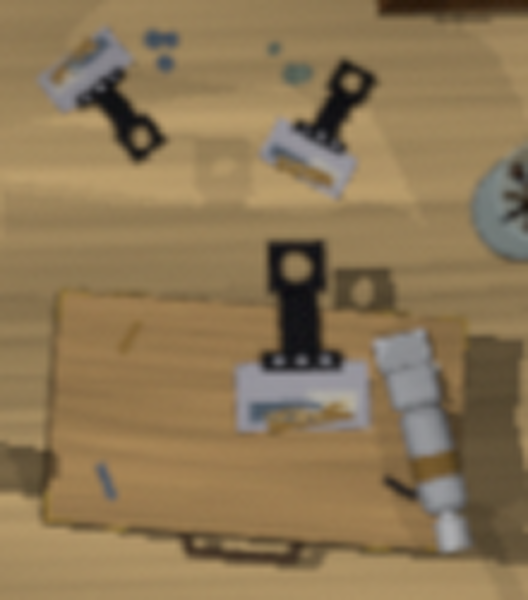

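The crops show the empty hook near t1 (400,130), i.e. the right-hand hook in the top view, while the left one should carry the paddle. The scraper's hole is at t2 (297,265), with the blade at (303,395). I'll measure these now.

```bash
python3 - <<'E'
from h import *
np.set_printoptions(precision=4,suppress=True)
s=cam("side");t=cam("top")
T=lambda x,y:(140+(x+.5)/5-.5,220+(y+.5)/5-.5)
S=lambda x,y:(215+(x+.5)/4.8-.5,120+(y+.5)/4.8-.5)
# rod as lines: plane intersection
def plane(c,a,b):
    o,d1=ray(c,a);_,d2=ray(c,b); n=np.cross(d1,d2); n/=np.linalg.norm(n); return n,n@o
n1,k1=plane(t,T(88,148),T(662,115)); n2,k2=plane(s,S(92,38),S(183,303))
d=np.cross(n1,n2); d/=np.linalg.norm(d); p=np.linalg.lstsq(np.array([n1,n2]),np.array([k1,k2]),rcond=None)[0]
print("rod dir",d,"at y=.2,.3,.4",[p+d*(y-p[1])/d[1] for y in(.1,.2,.3,.4)])
C=cloud(t); C2=cloud(s)
for C,c,n in((C,t,"top"),(C2,s,"side")):
    m=(abs(C[...,2]-.262)<.02)&(c["range_z"]>0)&(C[...,1]>-.05)&(C[...,1]<.7)&(C[...,0]>.4)
    P=C[m]; print(n,len(P),P.min(0),P.max(0),np.median(P,0))
    P=P[np.argsort(P[:,1])]
    for ch in np.array_split(P,10): print(ch.mean(0))
    m=(abs(C[...,2]-.075)<.006)&(C[...,1]>-.5)&(C[...,1]<.1)&(C[...,0]>.3)&(C[...,0]<.8); P=C[m]; print("box",P.min(0),P.max(0),np.median(P,0))
E
```

```text
rod dir [ 0.0287 -0.9996 -0.0006] at y=.2,.3,.4 [array([0.5159, 0.1   , 0.2576]), array([0.513 , 0.2   , 0.2577]), array([0.5101, 0.3   , 0.2577]), array([0.5073, 0.4   , 0.2578])]
top 717 [0.4849 0.0466 0.2428] [0.5347 0.4333 0.2784] [0.511  0.2477 0.2664]
[0.5159 0.0569 0.2685]
[0.5149 0.0844 0.266 ]
[0.514  0.1357 0.2649]
[0.5124 0.1882 0.2645]
[0.5109 0.2299 0.2646]
[0.5104 0.2741 0.2655]
[0.5072 0.3256 0.2656]
[0.5084 0.3608 0.2651]
[0.5064 0.4049 0.2651]
[0.5058 0.4239 0.2694]
box [ 0.3001 -0.4825  0.069 ] [0.78   0.0979 0.081 ] [ 0.5256 -0.2237  0.0753]
side 1390 [ 0.4868 -0.05    0.2422] [1.419  0.6974 0.282 ] [1.4061 0.2358 0.2624]
[ 1.4076 -0.013   0.2619]
[0.8939 0.0453 0.2614]
[1.1379 0.0889 0.2622]
[1.1562 0.1479 0.2628]
[1.0269 0.2096 0.2622]
[1.1493 0.2714 0.2614]
[1.0906 0.3392 0.262 ]
[0.9147 0.4028 0.262 ]
[1.3952 0.4858 0.2619]
[1.4078 0.6225 0.2624]
box [ 0.4293 -0.4862  0.069 ] [0.7834 0.1    0.081 ] [ 0.5297 -0.2476  0.0741]
```

```bash
python3 - <<'E'
from h import *
np.set_printoptions(precision=4,suppress=True,linewidth=150)
s=cam("side");t=cam("top")
for c,n in((t,"top"),(s,"side")):
    C=cloud(c); ax=.5187-.0287*C[...,1]  # rod x approx
    m=(C[...,2]>.12)&(C[...,2]<.3)&(C[...,1]>.12)&(C[...,1]<.39)&(abs(C[...,0]-ax)>.010)&(abs(C[...,0]-ax)<.05)
    P=C[m]; v,u=np.nonzero(m); o=np.argsort(P[:,1]); print(n)
    for i in o: print(u[i],v[i],P[i],c["img"][v[i],u[i]])
E
```

```text
top
221 252 [0.494  0.2233 0.2457] [87 77 73]
220 253 [0.4902 0.2239 0.2614] [96 90 92]
220 252 [0.4932 0.224  0.2606] [107 104 108]
220 254 [0.4873 0.2241 0.2607] [86 75 69]
224 255 [0.4887 0.2245 0.1741] [112 101  98]
224 241 [0.5326 0.2246 0.1699] [84 72 67]
223 242 [0.5279 0.2247 0.1912] [91 89 91]
224 254 [0.4919 0.2248 0.1717] [107 101 102]
221 250 [0.5007 0.2249 0.2341] [83 78 79]
223 243 [0.525  0.2252 0.1882] [102 101 104]
219 249 [0.5014 0.2253 0.2713] [135 130 134]
223 241 [0.5313 0.2253 0.187 ] [89 85 87]
221 251 [0.4978 0.2253 0.2315] [84 75 74]
224 242 [0.5299 0.2254 0.1647] [90 85 84]
219 250 [0.4985 0.2254 0.2709] [127 118 118]
224 251 [0.5015 0.2254 0.1668] [87 78 76]
223 240 [0.5346 0.2256 0.1849] [95 84 81]
224 243 [0.5269 0.2257 0.1627] [107 104 108]
219 239 [0.5312 0.2258 0.266 ] [110  99  96]
219 241 [0.5253 0.2258 0.2661] [117 113 116]
224 253 [0.4954 0.2258 0.1642] [85 77 77]
219 240 [0.5285 0.2262 0.2637] [113 104 104]
224 252 [0.4988 0.2264 0.1598] [78 70 66]
219 251 [0.4961 0.2267 0.2624] [126 114 111]
219 238 [0.5347 0.2267 0.2595] [115 103  94]
222 243 [0
[... 4925 characters left out ...]
0.3389 0.2559] [130 118 122]
233 143 [0.4908 0.339  0.2363] [121 112 114]
241 136 [0.5235 0.3393 0.2649] [177 163 153]
234 144 [0.4946 0.3394 0.2303] [122 108 112]
240 136 [0.5197 0.3394 0.2654] [165 153 145]
241 137 [0.5234 0.3395 0.2599] [177 161 144]
235 145 [0.4983 0.3398 0.2244] [127 114 111]
232 142 [0.4874 0.3402 0.2409] [122 111 113]
242 137 [0.5275 0.3404 0.2586] [168 154 143]
232 140 [0.4879 0.3406 0.2504] [131 125 128]
234 143 [0.495 0.341 0.234] [118 108 106]
233 142 [0.4916 0.3428 0.2382] [120 111 112]
234 158 [0.4918 0.343  0.156 ] [128 120 124]
243 138 [0.5319 0.3445 0.2497] [183 165 139]
234 138 [0.4967 0.3445 0.2556] [132 122 124]
232 139 [0.4888 0.3456 0.2512] [135 127 132]
```

```bash
python3 - <<'E'
from h import *
np.set_printoptions(precision=4,suppress=True,linewidth=150)
t=cam("top");s=cam("side")
for c,n,(u0,u1,v0,v1),sc in((t,"top",(355,400,195,255),12),(s,"side",(265,325,275,315),12)):
    im=cv2.resize(c["img"],None,fx=8,fy=8,interpolation=cv2.INTER_CUBIC)[v0*8:v1*8,u0*8:u1*8]
    g=im.max(2); m=(g<75).astype(np.uint8); cv2.imwrite(f"pics/m_{n}.png",m*255)
    cs,h=cv2.findContours(m,cv2.RETR_CCOMP,cv2.CHAIN_APPROX_NONE)
    C=cloud(c)
    for k,q in enumerate(cs):
        a=cv2.contourArea(q)
        if a<1500: continue
        M=cv2.moments(q); uv=((M["m10"]/M["m00"]+.5)/8-.5+u0,(M["m01"]/M["m00"]+.5)/8-.5+v0)
        r=cv2.minAreaRect(q)
        print(n,a,"hole" if h[0][k][3]>=0 else "outer",uv,r,onz(c,uv,.0785))
        if h[0][k][3]<0:
            b=cv2.boxPoints(r); print([onz(c,((x+.5)/8-.5+u0,(y+.5)/8-.5+v0),.081) for x,y in b])
C=cloud(t)
m=(C[...,2]>.0765)&(C[...,2]<.086)&(abs(C[...,0]-.6)<.12)&(C[...,1]<-.15)&(C[...,1]>-.35)
v,u=np.nonzero(m); print(len(u),np.median(C[m],0),[u.min(),u.max(),v.min(),v.max()])
mm=np.zeros_like(m,np.uint8);mm[m]=255;cv2.imwrite("pics/sm.png",cv2.resize(mm[150:280,315:425],None,fx=5,fy=5))
E
```

```text
top 17772.0 outer (376.76151975954684, 218.42017522882438) ((181.2695770263672, 189.63705444335938), (212.6127166748047, 133.04315185546875), 89.19306945800781) [ 0.6    -0.2689  0.0785]
[array([ 0.6448, -0.2442,  0.081 ]), array([ 0.6439, -0.299 ,  0.081 ]), array([ 0.5558, -0.2956,  0.081 ]), array([ 0.5567, -0.2412,  0.081 ])]
top 2078.5 hole (376.23833794403015, 210.1498225884051) ((172.75001525878906, 125.25000762939453), (52.32590103149414, 50.20458221435547), 45.0) [ 0.6275 -0.2685  0.0785]
side 6767.5 outer (300.491868304396, 290.6176810121906) ((292.2692565917969, 126.84617614746094), (71.97462463378906, 180.62298583984375), 78.69007110595703) [ 0.6011 -0.274   0.0785]
[array([ 0.5662, -0.258 ,  0.081 ]), array([ 0.6432, -0.2577,  0.081 ]), array([ 0.639 , -0.2923,  0.081 ]), array([ 0.5632, -0.2923,  0.081 ])]
1003 [ 0.5547 -0.2549  0.0794] [np.int64(341), np.int64(402), np.int64(205), np.int64(255)]
```

The hook's plane is at y≈0.222 with its robot-side wire at x≈0.489, on a rod at x≈0.512, z≈0.259. The scraper hole is near (0.6275, -0.269). Before moving I'll triangulate the hole and check how close the jar and brushes are.

```bash
python3 - <<'E'
from h import *
np.set_printoptions(precision=4,suppress=True,linewidth=150)
s=cam("side");t=cam("top")
print("hole",tri(t,(376.24,210.15),s,(307.9,289.1)))
T=lambda x,y:(140+(x+.5)/5-.5,220+(y+.5)/5-.5)
S=lambda x,y:(215+(x+.5)/4.8-.5,120+(y+.5)/4.8-.5)
print("hook shadow-less: far tip",tri(t,T(398,92),s,S(170,180)))
print("hook crest robot side",tri(t,T(402,170),s,S(110,195)))
# tool check
p=env.get_obs()["tool_pos"]; print("tcp px",proj(t,p),proj(s,p))
for c,n in((t,"top"),(s,"side")):
    C=cloud(c); m=(C[...,2]>.11)&(C[...,2]<.23)&(C[...,1]<-.25)&(C[...,1]>-.5)&(C[...,0]>.55)&(C[...,0]<.85)
    P=C[m]; print(n,len(P)); 
    for lo in(.11,.13,.15,.17,.19): 
        Q=P[(P[:,2]>=lo)&(P[:,2]<lo+.02)]
        if len(Q):print(lo,len(Q),Q.min(0),Q.max(0))
C=cloud(t)
m=(C[...,2]>.090)&(C[...,2]<.11)&(C[...,1]<-.2)&(C[...,1]>-.38)&(C[...,0]>.4)&(C[...,0]<.62);P=C[m];print("tube",P.min(0),P.max(0))
# blade mask
im=t["img"][220:250,355:400].astype(int); b=(im.min(2)>90)&(im.max(2)-im.min(2)<25)
Cc=C[220:250,355:400]; b&=(Cc[...,2]>.07)&(Cc[...,2]<.088)
Q=Cc[b]; r=cv2.minAreaRect((Q[:,:2]*1000).astype(np.float32)); print("blade",len(Q),r,Q.mean(0))
E
```

```text
hole (array([ 0.6285, -0.2696,  0.0717]), np.float64(0.00012242555673925337))
hook shadow-less: far tip (array([0.5357, 0.2275, 0.25  ]), np.float64(0.0004084538809654072))
hook crest robot side (array([0.4888, 0.2266, 0.2443]), np.float64(0.001150291492359198))
tcp px [[511.4759 347.8139]] [[182.3846 407.7659]]
top 141
0.11 28 [ 0.6507 -0.465   0.1101] [ 0.6978 -0.4171  0.1293]
0.13 33 [ 0.6424 -0.4702  0.1302] [ 0.7088 -0.4075  0.1498]
0.15 38 [ 0.6385 -0.4772  0.1518] [ 0.7122 -0.3983  0.1695]
0.17 42 [ 0.6288 -0.479   0.1702] [ 0.7197 -0.4003  0.1883]
side 190
0.11 36 [ 0.6456 -0.4742  0.1109] [ 0.7004 -0.4214  0.1298]
0.13 55 [ 0.6382 -0.4816  0.1303] [ 0.7064 -0.4094  0.1496]
0.15 66 [ 0.6302 -0.4882  0.1501] [ 0.7182 -0.4041  0.1696]
0.17 33 [ 0.6308 -0.4836  0.1702] [ 0.721  -0.4274  0.1839]
tube [ 0.4308 -0.3721  0.09  ] [ 0.6171 -0.2353  0.109 ]
blade 321 ((548.2149658203125, -281.3807373046875), (115.2790756225586, 72.82770538330078), 84.60066986083984) [ 0.5454 -0.2778  0.0784]
```

```bash
python3 - <<'E'
from h import *
s=cam("side");t=cam("top")
crop(s,140,340,230,420,7,"pics/s3.png");crop(t,370,160,480,270,5,"pics/t3.png")
E
```

```text
(no output)
```

View pics/t3.png

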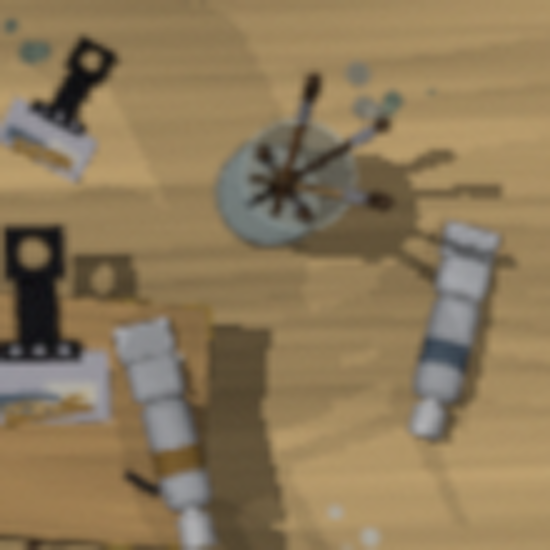

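The brushes lie at y≤-0.40, clear of the gripper body, which reaches y≈-0.363 at the scraper. I'll raise the arm, turn the tool to the rail's yaw and start across.

```bash
python3 -m pendant '[{"tz":-36,"jaw":60},{"tz":-36,"jaw":60},{"tz":-36,"jaw":60},{"tz":-36,"jaw":60},{"rz":5.2,"jaw":60},{"rz":5.2,"jaw":60},{"rz":5.2,"jaw":60},{"tx":32,"ty":-26},{"tx":32,"ty":-26},{"tx":32,"ty":-26},{"tx":32,"ty":-26},{"tx":32,"ty":-26},{"tx":32,"ty":-26},{"tx":32,"ty":-26},{"tx":32,"ty":-26},{"tx":32,"ty":-26},{"tx":32,"ty":-26}]' 40
```

```text
invalid input at $[0]: expected keys rx, ry, rz, tx, ty, tz, jaw
```

```bash
python3 -m pendant '[{"rx":0,"ry":0,"rz":0,"tx":0,"ty":0,"tz":-36,"jaw":60},{"rx":0,"ry":0,"rz":0,"tx":0,"ty":0,"tz":-36,"jaw":60},{"rx":0,"ry":0,"rz":0,"tx":0,"ty":0,"tz":-36,"jaw":60},{"rx":0,"ry":0,"rz":0,"tx":0,"ty":0,"tz":-36,"jaw":60},{"rx":0,"ry":0,"rz":5.2,"tx":0,"ty":0,"tz":0,"jaw":60},{"rx":0,"ry":0,"rz":5.2,"tx":0,"ty":0,"tz":0,"jaw":60},{"rx":0,"ry":0,"rz":5.2,"tx":0,"ty":0,"tz":0,"jaw":60},{"rx":0,"ry":0,"rz":0,"tx":32,"ty":-26,"tz":0,"jaw":60},{"rx":0,"ry":0,"rz":0,"tx":32,"ty":-26,"tz":0,"jaw":60},{"rx":0,"ry":0,"rz":0,"tx":32,"ty":-26,"tz":0,"jaw":60},{"rx":0,"ry":0,"rz":0,"tx":32,"ty":-26,"tz":0,"jaw":60},{"rx":0,"ry":0,"rz":0,"tx":32,"ty":-26,"tz":0,"jaw":60},{"rx":0,"ry":0,"rz":0,"tx":32,"ty":-26,"tz":0,"jaw":60},{"rx":0,"ry":0,"rz":0,"tx":32,"ty":-26,"tz":0,"jaw":60},{"rx":0,"ry":0,"rz":0,"tx":32,"ty":-26,"tz":0,"jaw":60},{"rx":0,"ry":0,"rz":0,"tx":32,"ty":-26,"tz":0,"jaw":60},{"rx":0,"ry":0,"rz":0,"tx":32,"ty":-26,"tz":0,"jaw":60}]' 40
```

```text
time_s: 2.12
tool_pos: [0.5059, -0.3508, 0.3597]
tool_rot: [180.0, -0.0, 1.6]
force: [-0.3, -0.7, 0.8]
grip_width: 0.0593
```

```bash
python3 -m pendant '[{"rx":0,"ry":0,"rz":0,"tx":0,"ty":-36,"tz":0,"jaw":60},{"rx":0,"ry":0,"rz":0,"tx":0,"ty":-36,"tz":0,"jaw":60},{"rx":0,"ry":0,"rz":0,"tx":0,"ty":-36,"tz":0,"jaw":60},{"rx":0,"ry":0,"rz":0,"tx":0,"ty":-36,"tz":0,"jaw":60},{"rx":0,"ry":0,"rz":0,"tx":0,"ty":-36,"tz":0,"jaw":60},{"rx":0,"ry":0,"rz":0,"tx":0,"ty":-36,"tz":0,"jaw":60},{"rx":0,"ry":0,"rz":0,"tx":0,"ty":-36,"tz":0,"jaw":60},{"rx":0,"ry":0,"rz":0,"tx":0,"ty":-36,"tz":0,"jaw":60},{"rx":0,"ry":0,"rz":0,"tx":0,"ty":-36,"tz":0,"jaw":60},{"rx":0,"ry":0,"rz":0,"tx":0,"ty":-36,"tz":0,"jaw":60},{"rx":0,"ry":0,"rz":0,"tx":0,"ty":-36,"tz":0,"jaw":60},{"rx":0,"ry":0,"rz":0,"tx":0,"ty":-36,"tz":0,"jaw":60},{"rx":0,"ry":0,"rz":0,"tx":0,"ty":-36,"tz":0,"jaw":60},{"rx":0,"ry":0,"rz":0,"tx":0,"ty":-36,"tz":0,"jaw":60},{"rx":0,"ry":0,"rz":0,"tx":0,"ty":-36,"tz":0,"jaw":60},{"rx":0,"ry":0,"rz":0,"tx":0,"ty":-36,"tz":0,"jaw":60},{"rx":0,"ry":0,"rz":0,"tx":0,"ty":0,"tz":0,"jaw":60}]'; python3 - <<'E'
from h import *
s=cam("side");t=cam("top")
crop(s,190,80,290,200,5,"pics/s4.png");crop(t,140,180,300,300,5,"pics/t4.png")
p=env.get_obs()["tool_pos"]; print(p,proj(t,p),proj(s,p))
E
```

```text
time_s: 3.53
tool_pos: [0.4858, 0.2322, 0.3595]
tool_rot: [-179.7, 0.0, 2.3]
force: [-1.1, 0.2, -0.2]
grip_width: 0.06
[0.48809164 0.22517258 0.35923716] [[214.29446726 251.87514629]] [[236.23173694 135.93679386]]
```

View pics/s4.png

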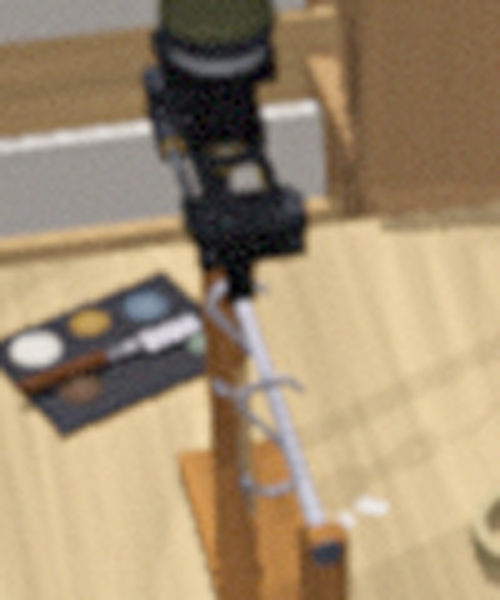

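View pics/t4.png

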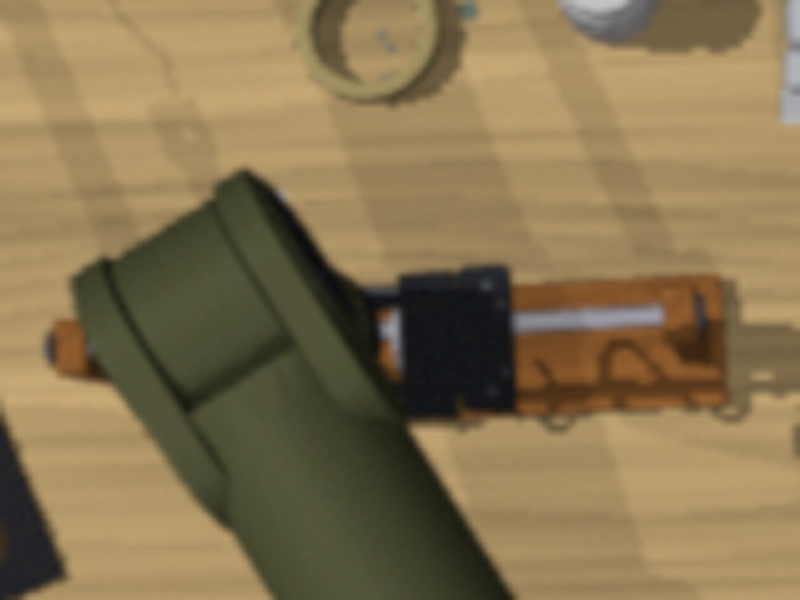

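The gripper is above the rail, and in the side view the empty hook is at s4 (255,390), below and in front of it. I'll descend with the fingers straddling its wire.

```bash
python3 -m pendant '[{"rx":0,"ry":0,"rz":0,"tx":0,"ty":0,"tz":20,"jaw":60},{"rx":0,"ry":0,"rz":0,"tx":0,"ty":0,"tz":20,"jaw":60},{"rx":0,"ry":0,"rz":0,"tx":0,"ty":0,"tz":20,"jaw":60},{"rx":0,"ry":0,"rz":0,"tx":0,"ty":0,"tz":15,"jaw":60},{"rx":0,"ry":0,"rz":0,"tx":0,"ty":0,"tz":10,"jaw":60},{"rx":0,"ry":0,"rz":0,"tx":0,"ty":0,"tz":10,"jaw":60},{"rx":0,"ry":0,"rz":0,"tx":0,"ty":0,"tz":10,"jaw":60},{"rx":0,"ry":0,"rz":0,"tx":0,"ty":0,"tz":8,"jaw":60},{"rx":0,"ry":0,"rz":0,"tx":0,"ty":0,"tz":5,"jaw":60},{"rx":0,"ry":0,"rz":0,"tx":0,"ty":0,"tz":0,"jaw":60},{"rx":0,"ry":0,"rz":0,"tx":0,"ty":0,"tz":0,"jaw":60}]'; python3 - <<'E'
from h import *
s=cam("side")
crop(s,200,110,280,200,6,"pics/s5.png")
o=env.get_obs();print(o["tool_pos"],o["force"],o["tool_rot"])
E
```

```text
time_s: 4.55
tool_pos: [0.4889, 0.2235, 0.2414]
tool_rot: [-180.0, -0.0, 1.6]
force: [0.2, 0.4, 0.3]
grip_width: 0.0602
[0.4890807  0.22372084 0.24168119] [ 0.08710218 -0.27544697  0.39415155] [-1.79985472e+02 -4.12265156e-02  1.59067864e+00]
```

View pics/s5.png

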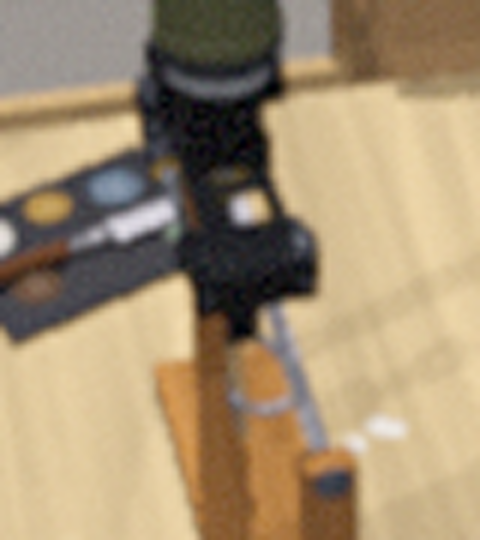

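The fingers straddle the empty hook (lower bend visible at s5 (265,400)), so I'll close on it.

```bash
python3 -m pendant '[{"rx":0,"ry":0,"rz":0,"tx":0,"ty":-2,"tz":0,"jaw":30},{"rx":0,"ry":0,"rz":0,"tx":0,"ty":0,"tz":0,"jaw":20},{"rx":0,"ry":0,"rz":0,"tx":0,"ty":0,"tz":0,"jaw":14},{"rx":0,"ry":0,"rz":0,"tx":0,"ty":0,"tz":0,"jaw":10},{"rx":0,"ry":0,"rz":0,"tx":0,"ty":0,"tz":0,"jaw":7},{"rx":0,"ry":0,"rz":0,"tx":0,"ty":0,"tz":0,"jaw":4},{"rx":0,"ry":0,"rz":0,"tx":0,"ty":0,"tz":0,"jaw":0},{"rx":0,"ry":0,"rz":0,"tx":0,"ty":0,"tz":0,"jaw":0},{"rx":0,"ry":0,"rz":0,"tx":0,"ty":0,"tz":0,"jaw":0},{"rx":0,"ry":0,"rz":0,"tx":0,"ty":0,"tz":0,"jaw":0}]' 45
```

```text
time_s: 5.43
tool_pos: [0.4887, 0.2254, 0.2412]
tool_rot: [180.0, 0.0, 1.6]
force: [0.0, 0.7, 0.6]
grip_width: 0.0047
```

```bash
python3 -m pendant '[{"rx":0,"ry":0,"rz":0,"tx":0,"ty":0,"tz":-5,"jaw":0},{"rx":0,"ry":0,"rz":0,"tx":0,"ty":0,"tz":-6,"jaw":0},{"rx":0,"ry":0,"rz":0,"tx":0,"ty":0,"tz":-6,"jaw":0},{"rx":0,"ry":0,"rz":0,"tx":0,"ty":0,"tz":-5,"jaw":0},{"rx":0,"ry":0,"rz":0,"tx":0,"ty":0,"tz":0,"jaw":0},{"rx":0,"ry":0,"rz":0,"tx":0,"ty":0,"tz":0,"jaw":0}]'; python3 - <<'E'
from h import *
s=cam("side")
crop(s,200,110,280,200,6,"pics/s6.png")
o=env.get_obs();print(o["tool_pos"],o["force"],o["grip_width"])
E
```

```text
time_s: 5.93
tool_pos: [0.489, 0.2256, 0.2638]
tool_rot: [-180.0, -0.1, 1.6]
force: [-0.6, -0.4, -0.7]
grip_width: 0.0048
[0.48877511 0.22549075 0.26331133] [ 0.00127419  0.33588737 -0.95281337] 0.004821677719056532
```

View pics/s6.png

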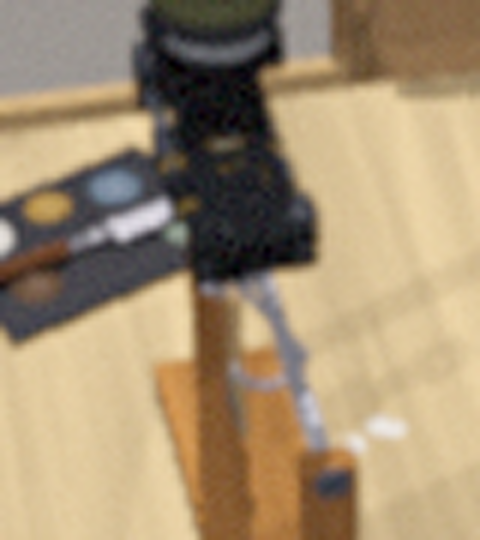

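The lower bend has risen with the gripper, to s6 (262,383), so the lift worked. Next I'll move it off to the robot's side.

```bash
python3 -m pendant '[{"rx":0,"ry":0,"rz":0,"tx":-6,"ty":0,"tz":0,"jaw":0},{"rx":0,"ry":0,"rz":0,"tx":-8,"ty":0,"tz":0,"jaw":0},{"rx":0,"ry":0,"rz":0,"tx":-8,"ty":0,"tz":0,"jaw":0},{"rx":0,"ry":0,"rz":0,"tx":-8,"ty":0,"tz":0,"jaw":0},{"rx":0,"ry":0,"rz":0,"tx":-10,"ty":0,"tz":0,"jaw":0},{"rx":0,"ry":0,"rz":0,"tx":-10,"ty":0,"tz":0,"jaw":0},{"rx":0,"ry":0,"rz":0,"tx":-10,"ty":0,"tz":0,"jaw":0},{"rx":0,"ry":0,"rz":0,"tx":-10,"ty":0,"tz":0,"jaw":0},{"rx":0,"ry":0,"rz":0,"tx":-5,"ty":0,"tz":-20,"jaw":0},{"rx":0,"ry":0,"rz":0,"tx":0,"ty":0,"tz":-20,"jaw":0},{"rx":0,"ry":0,"rz":0,"tx":0,"ty":0,"tz":0,"jaw":0}]'; python3 - <<'E'
from h import *
s=cam("side");t=cam("top")
crop(s,180,80,290,200,5,"pics/s7.png");crop(t,140,180,300,300,5,"pics/t7.png")
o=env.get_obs();print(o["tool_pos"],o["force"],o["grip_width"])
E
```

```text
time_s: 6.9
tool_pos: [0.4143, 0.2245, 0.3068]
tool_rot: [-180.0, -0.4, 1.6]
force: [0.2, 0.4, 0.4]
grip_width: 0.0046
[0.41350524 0.22362791 0.30368225] [ 1.21055946  0.26085372 -0.46989544] 0.004672346758020408
```

View pics/s7.png

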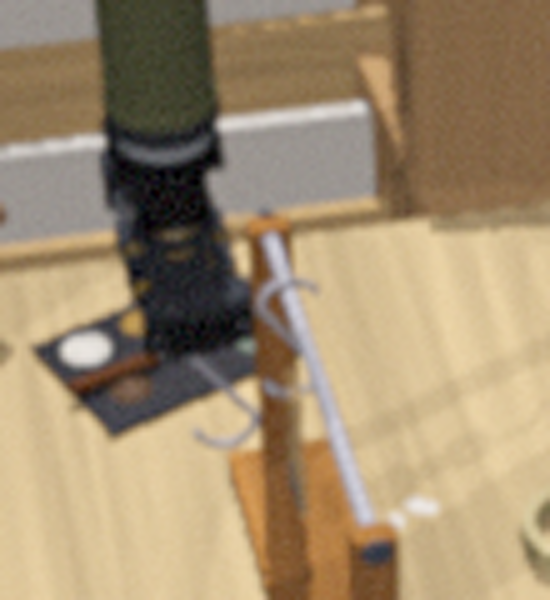

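View pics/t7.png

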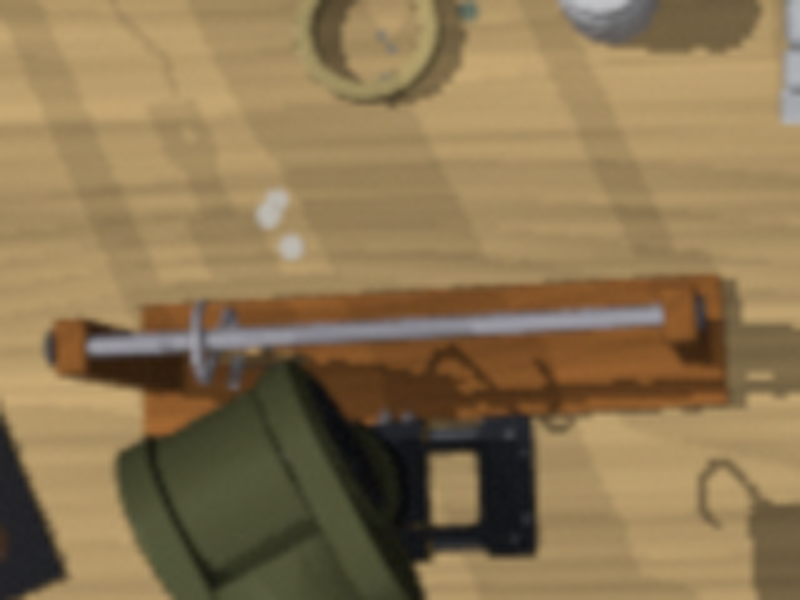

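The hook is off the rail and held by its upright wire; in s7 its lower bend shows at (200-258, 400-445). I'll check how it sits in the grip.

```bash
cat >> h.py <<'E'
def rpy(r):
    a,b,c=np.radians(r); from scipy.spatial.transform import Rotation as Q
    return Q.from_euler('xyz',[a,b,c]).as_matrix()
def hookpts(o,P,tilt=0):
    """hook-frame pts (x,z) mm -> world with nominal grasp; tilt deg about hook y at the grip"""
    R=rpy(o["tool_rot"]); g=o["tool_pos"]-R[:,2]*.005
    Rh=np.c_[R[:,0],-R[:,1],-R[:,2]]; th=np.radians(tilt)
    out=[]
    for x,z in P:
        d=np.array([x+23,0,z-34])/1000; d=np.array([np.cos(th)*d[0]+np.sin(th)*d[2],0,-np.sin(th)*d[0]+np.cos(th)*d[2]])
        out.append(g+Rh@d)
    return np.array(out)
E
python3 - <<'E'
from h import *
np.set_printoptions(precision=2,suppress=True)
s=cam("side");o=env.get_obs(); print(o["tool_pos"],o["tool_rot"])
a=np.radians(np.arange(-160,1,20)); P=[(0,57)]+[(23*np.cos(x),-34+23*np.sin(x)) for x in a]+[(-23,34)]
for tl in(0,): 
    uv=proj(s,hookpts(o,P,tl)); print(uv)
x0,y0,x1,y1,k=205,130,255,185,10
im=cv2.resize(s["img"][y0:y1,x0:x1,::-1],None,fx=k,fy=k,interpolation=cv2.INTER_CUBIC)
for u,v in uv: cv2.circle(im,(int((u-x0+.5)*k),int((v-y0+.5)*k)),3,(0,0,255),-1)
cv2.imwrite("pics/s8.png",im)
E
```

```text
[0.41 0.22 0.3 ] [179.96  -0.     1.58]
[[222.27 144.42]
 [218.24 166.15]
 [219.43 167.37]
 [221.15 168.12]
 [223.18 168.34]
 [225.29 167.99]
 [227.22 167.12]
 [228.75 165.83]
 [229.71 164.27]
 [229.96 162.62]
 [216.36 150.41]]
```

View pics/s8.png

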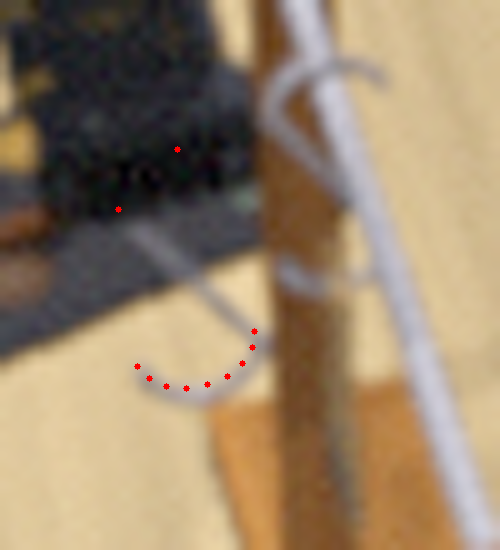

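The wire sits about as nominal in the grip, with no visible tilt; the 1 px offset matches the side view's bias seen before. I'll lift over the rail and go to a standoff beyond the handle's end.

```bash
python3 -m pendant '[{"rx":0,"ry":0,"rz":0,"tx":0,"ty":0,"tz":-30,"jaw":0},{"rx":0,"ry":0,"rz":0,"tx":0,"ty":0,"tz":-35,"jaw":0},{"rx":0,"ry":0,"rz":0,"tx":0,"ty":0,"tz":-30,"jaw":0},{"rx":0,"ry":0,"rz":0,"tx":10,"ty":22,"tz":0,"jaw":0},{"rx":0,"ry":0,"rz":0,"tx":14,"ty":30,"tz":0,"jaw":0},{"rx":0,"ry":0,"rz":0,"tx":14,"ty":30,"tz":0,"jaw":0},{"rx":0,"ry":0,"rz":0,"tx":14,"ty":30,"tz":0,"jaw":0},{"rx":0,"ry":0,"rz":0,"tx":14,"ty":30,"tz":0,"jaw":0},{"rx":0,"ry":0,"rz":0,"tx":14,"ty":30,"tz":0,"jaw":0},{"rx":0,"ry":0,"rz":0,"tx":14,"ty":30,"tz":0,"jaw":0},{"rx":0,"ry":0,"rz":0,"tx":14,"ty":30,"tz":0,"jaw":0},{"rx":0,"ry":0,"rz":0,"tx":14,"ty":30,"tz":0,"jaw":0},{"rx":0,"ry":0,"rz":0,"tx":14,"ty":30,"tz":0,"jaw":0},{"rx":0,"ry":0,"rz":0,"tx":14,"ty":30,"tz":0,"jaw":0},{"rx":0,"ry":0,"rz":0,"tx":14,"ty":30,"tz":0,"jaw":0},{"rx":0,"ry":0,"rz":0,"tx":14,"ty":30,"tz":0,"jaw":0},{"rx":0,"ry":0,"rz":0,"tx":14,"ty":30,"tz":0,"jaw":0},{"rx":0,"ry":0,"rz":0,"tx":14,"ty":30,"tz":0,"jaw":0},{"rx":0,"ry":0,"rz":0,"tx":14,"ty":30,"tz":0,"jaw":0}]'; python3 - <<'E'
from cell import env
o=env.get_obs();print(o["time_s"],o["tool_pos"],o["tool_rot"],o["force"],o["grip_width"])
E
```

```text
time_s: 8.63
tool_pos: [0.6468, -0.2438, 0.3963]
tool_rot: [-180.0, 0.2, 1.6]
force: [-0.2, -0.1, -0.4]
grip_width: 0.0047
8.6333 [ 0.64683896 -0.24376293  0.39629797] [-1.79952766e+02  1.53685664e-01  1.58264630e+00] [-0.1982304  -0.13415761 -0.3913281 ] 0.004650610798267918
```

```bash
python3 -m pendant '[{"rx":0,"ry":0,"rz":0,"tx":8,"ty":13,"tz":0,"jaw":0},{"rx":0,"ry":0,"rz":0,"tx":8,"ty":12,"tz":0,"jaw":0},{"rx":0,"ry":0,"rz":0,"tx":0,"ty":0,"tz":30,"jaw":0},{"rx":0,"ry":0,"rz":0,"tx":0,"ty":0,"tz":30,"jaw":0},{"rx":0,"ry":0,"rz":0,"tx":0,"ty":0,"tz":30,"jaw":0},{"rx":0,"ry":0,"rz":0,"tx":0,"ty":0,"tz":30,"jaw":0},{"rx":0,"ry":0,"rz":0,"tx":0,"ty":0,"tz":30,"jaw":0},{"rx":0,"ry":0,"rz":0,"tx":0,"ty":0,"tz":20,"jaw":0},{"rx":0,"ry":0,"rz":0,"tx":0,"ty":0,"tz":0,"jaw":0},{"rx":0,"ry":0,"rz":0,"tx":0,"ty":0,"tz":0,"jaw":0}]'; python3 - <<'E'
from h import *
np.set_printoptions(precision=2,suppress=True)
s=cam("side");t=cam("top");o=env.get_obs(); print(o["tool_pos"]*1000,o["tool_rot"])
a=np.radians(np.arange(-160,1,20)); P=[(23*np.cos(x),-34+23*np.sin(x)) for x in a]+[(-23,34)]
uv=proj(s,hookpts(o,P))
x0,y0,x1,y1,k=260,210,350,310,6
im=cv2.resize(s["img"][y0:y1,x0:x1,::-1],None,fx=k,fy=k,interpolation=cv2.INTER_CUBIC)
for u,v in uv: cv2.circle(im,(int((u-x0+.5)*k),int((v-y0+.5)*k)),2,(0,0,255),-1)
cv2.imwrite("pics/s9.png",im); crop(t,310,130,450,270,4,"pics/t9.png")
E
```

```text
time_s: 9.47
tool_pos: [0.6621, -0.2666, 0.2259]
tool_rot: [-179.9, 0.2, 1.6]
force: [-0.1, -0.4, 1.0]
grip_width: 0.0045
[ 664.08 -267.    229.7 ] [179.97  -0.11   1.58]
```

View pics/s9.png

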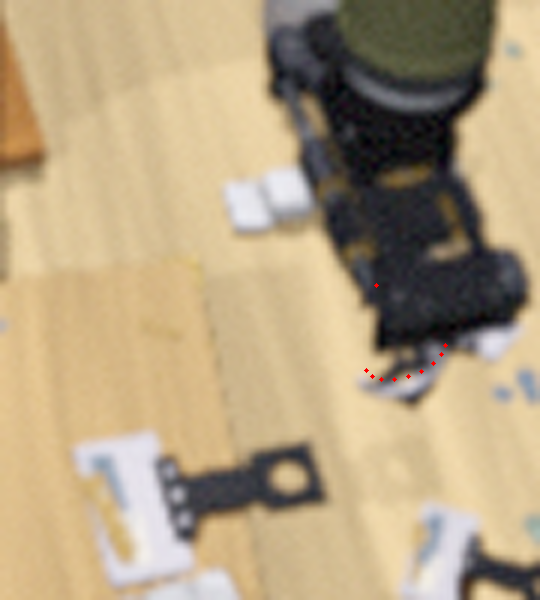

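View pics/t9.png

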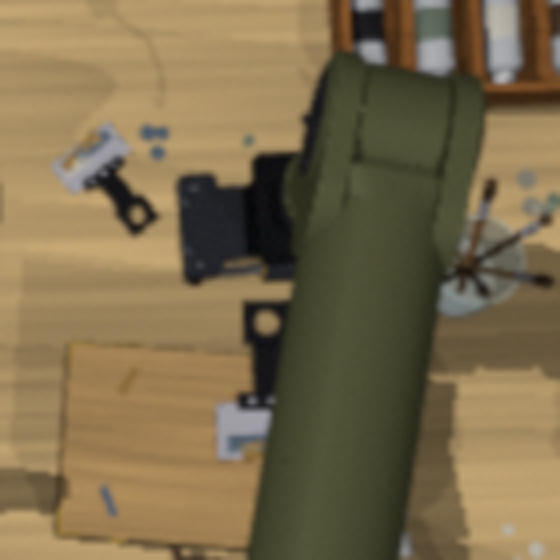

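```bash
python3 -m pendant '[{"rx":0,"ry":0,"rz":0,"tx":0,"ty":2,"tz":20,"jaw":0},{"rx":0,"ry":0,"rz":0,"tx":0,"ty":0,"tz":20,"jaw":0},{"rx":0,"ry":0,"rz":0,"tx":0,"ty":0,"tz":20,"jaw":0},{"rx":0,"ry":0,"rz":0,"tx":0,"ty":0,"tz":20,"jaw":0},{"rx":0,"ry":0,"rz":0,"tx":0,"ty":0,"tz":12,"jaw":0},{"rx":0,"ry":0,"rz":0,"tx":0,"ty":0,"tz":6,"jaw":0},{"rx":0,"ry":0,"rz":0,"tx":0,"ty":0,"tz":0,"jaw":0},{"rx":0,"ry":0,"rz":0,"tx":0,"ty":0,"tz":0,"jaw":0}]'; python3 - <<'E'
from h import *
np.set_printoptions(precision=2,suppress=True)
s=cam("side");t=cam("top");o=env.get_obs(); print(o["tool_pos"]*1000,o["tool_rot"],o["force"])
print("hole pred side",proj(s,[.6275,-.2685,.0785]))
a=np.radians(np.arange(-160,1,20)); P=[(23*np.cos(x),-34+23*np.sin(x)) for x in a]+[(-23,34)]
uv=proj(s,hookpts(o,P))
x0,y0,x1,y1,k=280,240,350,310,8
im=cv2.resize(s["img"][y0:y1,x0:x1,::-1],None,fx=k,fy=k,interpolation=cv2.INTER_CUBIC)
for u,v in uv: cv2.circle(im,(int((u-x0+.5)*k),int((v-y0+.5)*k)),2,(0,0,255),-1)
cv2.imwrite("pics/s10.png",im); crop(t,310,130,450,270,4,"pics/t10.png")
E
```

```text
time_s: 10.23
tool_pos: [0.6642, -0.2691, 0.1317]
tool_rot: [180.0, -0.1, 1.6]
force: [-0.3, -0.2, -0.6]
grip_width: 0.0047
[ 664.56 -269.22  132.24] [179.93  -0.16   1.57] [-0.45 -0.2  -1.02]
hole pred side [[307.65 287.76]]
```

View pics/s10.png

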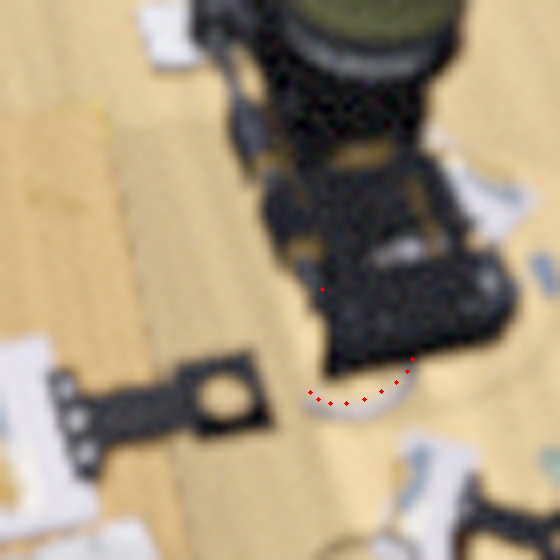

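View pics/t10.png

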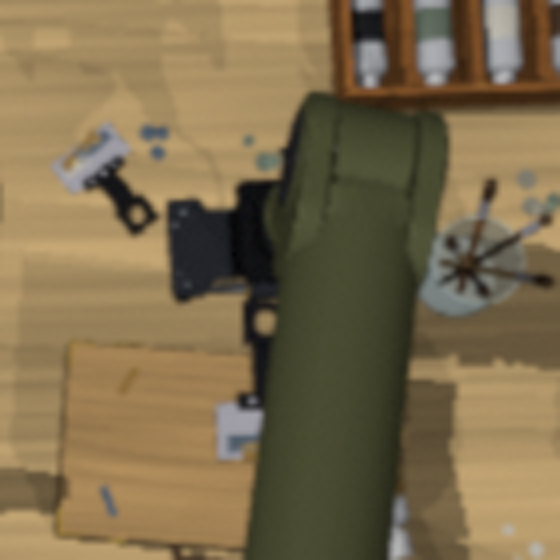

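The hook's bend sits at the height below the handle and beyond its end, at s10 (310-410, 370-415), with the hole at (222,395). The model offset is the same for hook and hole, so it is common bias. I'll move the tip under the hole.

```bash
python3 -m pendant '[{"rx":0,"ry":0,"rz":0,"tx":-8,"ty":-1,"tz":1,"jaw":0},{"rx":0,"ry":0,"rz":0,"tx":-8,"ty":-1,"tz":0,"jaw":0},{"rx":0,"ry":0,"rz":0,"tx":-8,"ty":0,"tz":0,"jaw":0},{"rx":0,"ry":0,"rz":0,"tx":-8,"ty":0,"tz":0,"jaw":0},{"rx":0,"ry":0,"rz":0,"tx":-6,"ty":0,"tz":0,"jaw":0},{"rx":0,"ry":0,"rz":0,"tx":-3,"ty":0,"tz":0,"jaw":0},{"rx":0,"ry":0,"rz":0,"tx":0,"ty":0,"tz":0,"jaw":0},{"rx":0,"ry":0,"rz":0,"tx":0,"ty":0,"tz":0,"jaw":0}]'; python3 - <<'E'
from h import *
np.set_printoptions(precision=2,suppress=True)
s=cam("side");t=cam("top");o=env.get_obs(); print(o["tool_pos"]*1000,o["tool_rot"],o["force"])
crop(s,280,240,350,310,8,"pics/s11.png"); crop(t,340,180,420,240,8,"pics/t11.png")
E
```

```text
time_s: 11.0
tool_pos: [0.6223, -0.2683, 0.1295]
tool_rot: [180.0, -0.0, 1.6]
force: [-0.5, -0.0, -0.1]
grip_width: 0.0047
[ 622.75 -267.92  129.32] [180.    -0.03   1.59] [-0.98  0.26 -0.3 ]
```

View pics/s11.png

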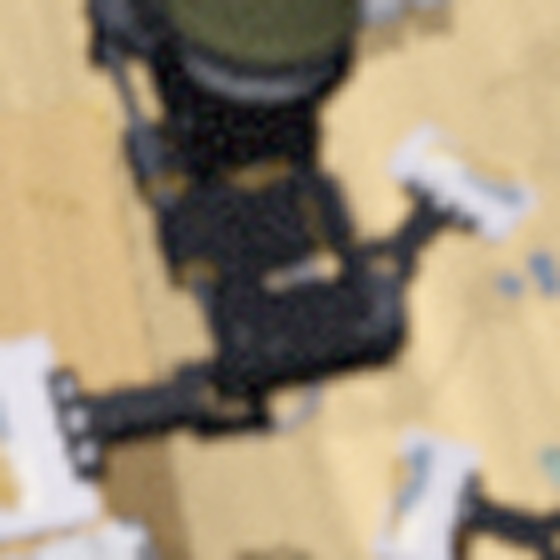

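View pics/t11.png

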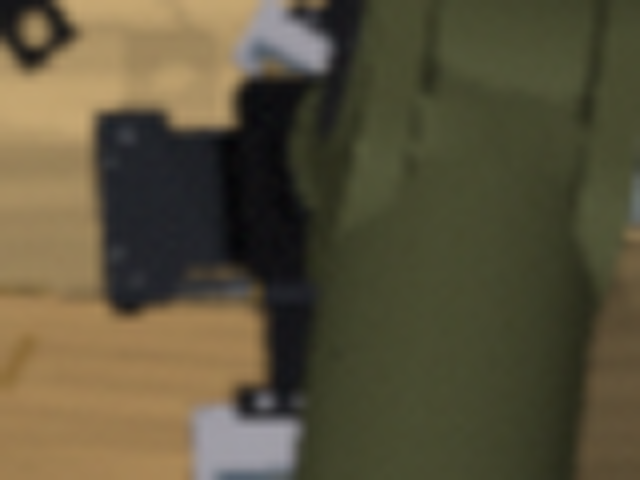

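The scraper hasn't moved; part of the hole shows at s11 (245,405) with the bend coming out beyond it at (295,400). I'll raise the tip into the hole and look.

```bash
python3 -m pendant '[{"rx":0,"ry":0,"rz":0,"tx":0,"ty":0,"tz":-5,"jaw":0},{"rx":0,"ry":0,"rz":0,"tx":0,"ty":0,"tz":-5,"jaw":0},{"rx":0,"ry":0,"rz":0,"tx":0,"ty":0,"tz":-4,"jaw":0},{"rx":0,"ry":0,"rz":0,"tx":0,"ty":0,"tz":-4,"jaw":0},{"rx":0,"ry":0,"rz":0,"tx":0,"ty":0,"tz":-4,"jaw":0},{"rx":0,"ry":0,"rz":0,"tx":0,"ty":0,"tz":-3,"jaw":0},{"rx":0,"ry":0,"rz":0,"tx":0,"ty":0,"tz":0,"jaw":0},{"rx":0,"ry":0,"rz":0,"tx":0,"ty":0,"tz":0,"jaw":0}]'; python3 - <<'E'
from h import *
np.set_printoptions(precision=2,suppress=True)
s=cam("side");o=env.get_obs(); print(o["tool_pos"]*1000,o["tool_rot"],o["force"])
crop(s,275,250,335,310,10,"pics/s12.png")
E
```

```text
time_s: 11.77
tool_pos: [0.6225, -0.2681, 0.1545]
tool_rot: [180.0, -0.0, 1.6]
force: [-0.0, -0.2, -0.5]
grip_width: 0.0046
[ 622.3  -268.03  154.19] [180.     0.01   1.58] [-0.08 -0.65 -1.42]
```

View pics/s12.png

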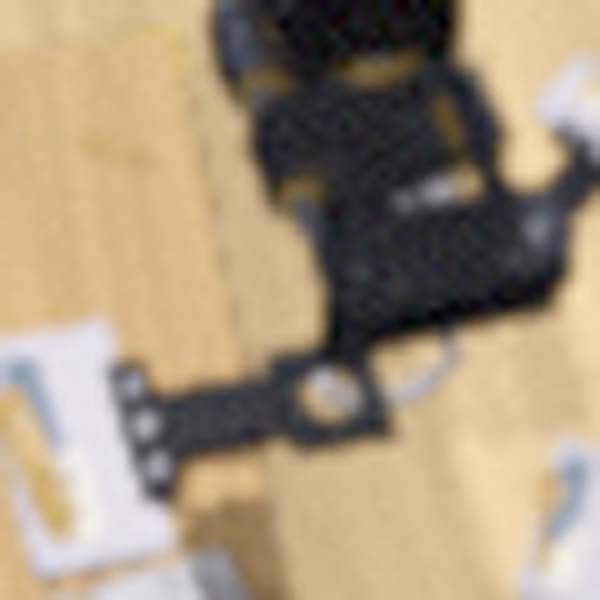

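The wire shows inside the hole at s12 (325,385), with the bend continuing outside the handle's end at (430,370), so the hook is threaded. I'll lift gently and check.

```bash
python3 -m pendant '[{"rx":0,"ry":0,"rz":0,"tx":0,"ty":0,"tz":-4,"jaw":0},{"rx":0,"ry":0,"rz":0,"tx":0,"ty":0,"tz":-5,"jaw":0},{"rx":0,"ry":0,"rz":0,"tx":0,"ty":0,"tz":-5,"jaw":0},{"rx":0,"ry":0,"rz":0,"tx":0,"ty":0,"tz":-6,"jaw":0},{"rx":0,"ry":0,"rz":0,"tx":-1,"ty":0,"tz":-6,"jaw":0},{"rx":0,"ry":0,"rz":0,"tx":-1,"ty":0,"tz":-6,"jaw":0},{"rx":0,"ry":0,"rz":0,"tx":0,"ty":0,"tz":0,"jaw":0},{"rx":0,"ry":0,"rz":0,"tx":0,"ty":0,"tz":0,"jaw":0}]' 55; python3 - <<'E'
from h import *
np.set_printoptions(precision=2,suppress=True)
s=cam("side");o=env.get_obs(); print(o["tool_pos"]*1000,o["tool_rot"],o["force"])
crop(s,265,240,335,310,9,"pics/s13.png")
E
```

```text
time_s: 12.48
tool_pos: [0.6207, -0.2683, 0.187]
tool_rot: [180.0, -0.1, 1.6]
force: [0.3, 0.4, -1.9]
grip_width: 0.0044
[ 620.55 -268.16  186.48] [179.98  -0.03   1.58] [-0.75  0.51 -0.74]
```

View pics/s13.png

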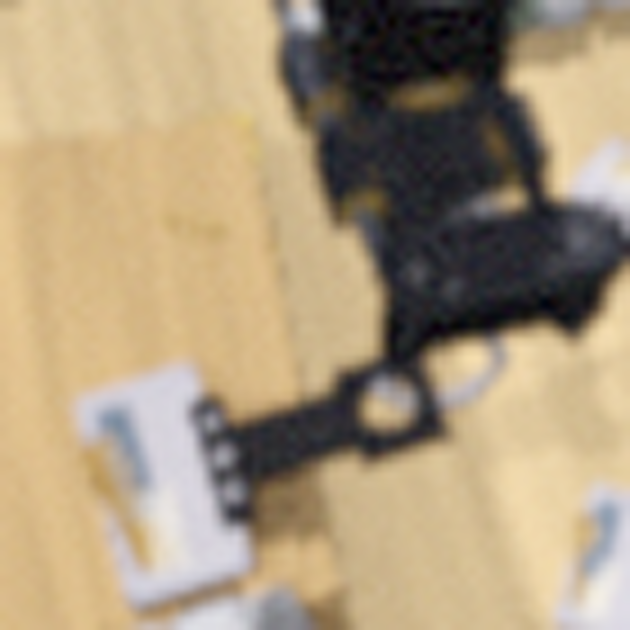

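The handle rises on the hook while the blade stays on the lid (s13, hole at (390,405)). I'll continue on an arc toward the robot until the scraper hangs.

```bash
python3 -m pendant '[{"rx":0,"ry":0,"rz":0,"tx":-2,"ty":0,"tz":-6,"jaw":0},{"rx":0,"ry":0,"rz":0,"tx":-3,"ty":0,"tz":-9,"jaw":0},{"rx":0,"ry":0,"rz":0,"tx":-4,"ty":0,"tz":-9,"jaw":0},{"rx":0,"ry":0,"rz":0,"tx":-5,"ty":0,"tz":-9,"jaw":0},{"rx":0,"ry":0,"rz":0,"tx":-6,"ty":0,"tz":-9,"jaw":0},{"rx":0,"ry":0,"rz":0,"tx":-7,"ty":0,"tz":-9,"jaw":0},{"rx":0,"ry":0,"rz":0,"tx":-8,"ty":0,"tz":-9,"jaw":0},{"rx":0,"ry":0,"rz":0,"tx":-8,"ty":0,"tz":-8,"jaw":0},{"rx":0,"ry":0,"rz":0,"tx":-8,"ty":0,"tz":-7,"jaw":0},{"rx":0,"ry":0,"rz":0,"tx":-6,"ty":0,"tz":-6,"jaw":0},{"rx":0,"ry":0,"rz":0,"tx":-2,"ty":0,"tz":-6,"jaw":0},{"rx":0,"ry":0,"rz":0,"tx":0,"ty":0,"tz":0,"jaw":0}]'; python3 - <<'E'
from h import *
np.set_printoptions(precision=2,suppress=True)
s=cam("side");o=env.get_obs(); print(o["tool_pos"]*1000,o["tool_rot"],o["force"])
crop(s,245,210,335,310,6,"pics/s14.png")
E
```

```text
time_s: 13.53
tool_pos: [0.5615, -0.2702, 0.2751]
tool_rot: [179.9, -0.1, 1.5]
force: [-0.0, 0.7, -0.7]
grip_width: 0.0045
[ 561.74 -269.98  274.29] [179.94  -0.11   1.56] [ 0.34 -0.3  -0.59]
```

View pics/s14.png

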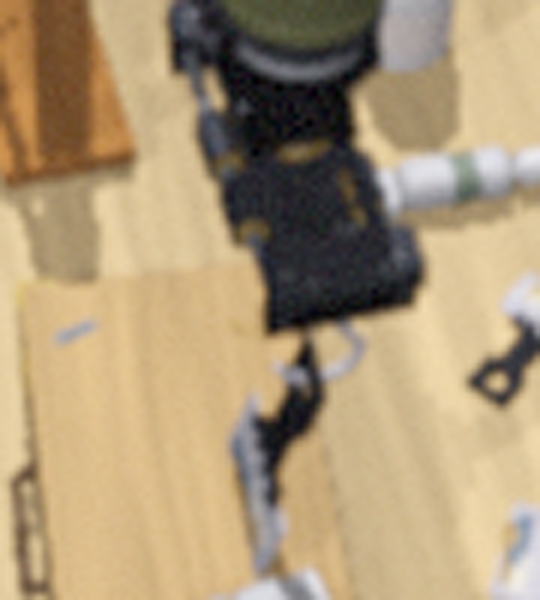

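The scraper hangs almost upright on the hook with the tip on the robot's side, blade edge near s14 (270,560). I'll raise it well clear.

```bash
python3 -m pendant '[{"rx":0,"ry":0,"rz":0,"tx":0,"ty":0,"tz":-5,"jaw":0},{"rx":0,"ry":0,"rz":0,"tx":0,"ty":0,"tz":-10,"jaw":0},{"rx":0,"ry":0,"rz":0,"tx":0,"ty":0,"tz":-14,"jaw":0},{"rx":0,"ry":0,"rz":0,"tx":0,"ty":0,"tz":-16,"jaw":0},{"rx":0,"ry":0,"rz":0,"tx":0,"ty":0,"tz":-16,"jaw":0},{"rx":0,"ry":0,"rz":0,"tx":0,"ty":0,"tz":-16,"jaw":0},{"rx":0,"ry":0,"rz":0,"tx":0,"ty":0,"tz":-16,"jaw":0},{"rx":0,"ry":0,"rz":0,"tx":0,"ty":0,"tz":-14,"jaw":0},{"rx":0,"ry":0,"rz":0,"tx":0,"ty":0,"tz":-10,"jaw":0},{"rx":0,"ry":0,"rz":0,"tx":0,"ty":0,"tz":-6,"jaw":0},{"rx":0,"ry":0,"rz":0,"tx":0,"ty":0,"tz":0,"jaw":0},{"rx":0,"ry":0,"rz":0,"tx":0,"ty":0,"tz":0,"jaw":0},{"rx":0,"ry":0,"rz":0,"tx":0,"ty":0,"tz":0,"jaw":0},{"rx":0,"ry":0,"rz":0,"tx":0,"ty":0,"tz":0,"jaw":0}]'; python3 - <<'E'
from h import *
np.set_printoptions(precision=2,suppress=True)
s=cam("side");o=env.get_obs(); print(o["tool_pos"]*1000,o["tool_rot"],o["force"])
a=np.radians(np.arange(-160,1,20)); P=[(23*np.cos(x),-34+23*np.sin(x)) for x in a]+[(-23,34)]
uv=proj(s,hookpts(o,P))
x0,y0,x1,y1,k=250,160,340,290,4.6
im=cv2.resize(s["img"][y0:y1,x0:x1,::-1],None,fx=k,fy=k,interpolation=cv2.INTER_CUBIC)
for u,v in uv: cv2.circle(im,(int((u-x0+.5)*k),int((v-y0+.5)*k)),1,(0,0,255),-1)
cv2.imwrite("pics/s15.png",im)
E
```

```text
time_s: 14.75
tool_pos: [0.561, -0.2697, 0.3951]
tool_rot: [-180.0, 0.1, 1.6]
force: [-1.1, 0.3, -1.7]
grip_width: 0.0043
[ 561.04 -269.69  395.23] [-179.96    0.1     1.57] [-0.4   0.45 -1.44]
```

View pics/s15.png

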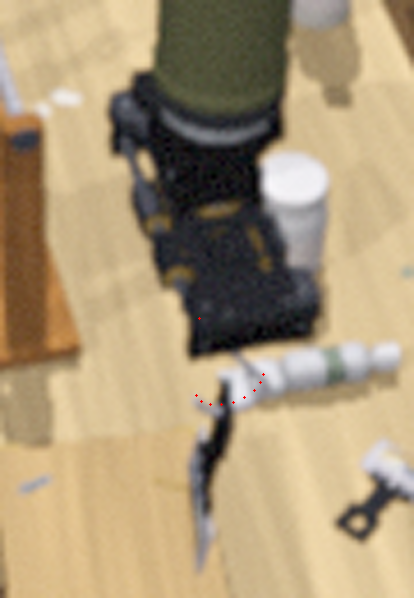

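It hangs free on the held hook, with the blade over 100 mm above the lid. I'll carry it to the rail's robot side.

```bash
python3 -m pendant '[{"rx":0,"ry":0,"rz":0,"tx":-3,"ty":-4,"tz":0,"jaw":0},{"rx":0,"ry":0,"rz":0,"tx":-5,"ty":-8,"tz":0,"jaw":0},{"rx":0,"ry":0,"rz":0,"tx":-8,"ty":-12,"tz":0,"jaw":0},{"rx":0,"ry":0,"rz":0,"tx":-9,"ty":-14,"tz":0,"jaw":0},{"rx":0,"ry":0,"rz":0,"tx":-10,"ty":-15,"tz":0,"jaw":0},{"rx":0,"ry":0,"rz":0,"tx":-10,"ty":-15,"tz":0,"jaw":0},{"rx":0,"ry":0,"rz":0,"tx":-10,"ty":-15,"tz":0,"jaw":0},{"rx":0,"ry":0,"rz":0,"tx":-10,"ty":-15,"tz":0,"jaw":0},{"rx":0,"ry":0,"rz":0,"tx":-10,"ty":-15,"tz":0,"jaw":0},{"rx":0,"ry":0,"rz":0,"tx":-10,"ty":-15,"tz":0,"jaw":0},{"rx":0,"ry":0,"rz":0,"tx":-10,"ty":-15,"tz":0,"jaw":0},{"rx":0,"ry":0,"rz":0,"tx":-8,"ty":-15,"tz":0,"jaw":0},{"rx":0,"ry":0,"rz":0,"tx":-6,"ty":-15,"tz":0,"jaw":0},{"rx":0,"ry":0,"rz":0,"tx":-4,"ty":-15,"tz":0,"jaw":0},{"rx":0,"ry":0,"rz":0,"tx":-2,"ty":-15,"tz":0,"jaw":0},{"rx":0,"ry":0,"rz":0,"tx":0,"ty":-15,"tz":0,"jaw":0},{"rx":0,"ry":0,"rz":0,"tx":0,"ty":-15,"tz":0,"jaw":0},{"rx":0,"ry":0,"rz":0,"tx":0,"ty":-15,"tz":0,"jaw":0},{"rx":0,"ry":0,"rz":0,"tx":0,"ty":-15,"tz":0,"jaw":0},{"rx":0,"ry":0,"rz":0,"tx":0,"ty":-15,"tz":0,"jaw":0}]'
```

```text
time_s: 16.47
tool_pos: [0.4387, 0.0067, 0.3962]
tool_rot: [-180.0, -0.0, 1.6]
force: [-0.1, 0.1, -2.1]
grip_width: 0.0044
```

```bash
python3 -m pendant '[{"rx":0,"ry":0,"rz":0,"tx":0,"ty":-15,"tz":0,"jaw":0},{"rx":0,"ry":0,"rz":0,"tx":0,"ty":-15,"tz":0,"jaw":0},{"rx":0,"ry":0,"rz":0,"tx":-2,"ty":-15,"tz":0,"jaw":0},{"rx":0,"ry":0,"rz":0,"tx":-2,"ty":-15,"tz":0,"jaw":0},{"rx":0,"ry":0,"rz":0,"tx":-3,"ty":-15,"tz":0,"jaw":0},{"rx":0,"ry":0,"rz":0,"tx":-3,"ty":-15,"tz":0,"jaw":0},{"rx":0,"ry":0,"rz":0,"tx":-3,"ty":-15,"tz":0,"jaw":0},{"rx":0,"ry":0,"rz":0,"tx":-3,"ty":-15,"tz":0,"jaw":0},{"rx":0,"ry":0,"rz":0,"tx":-2,"ty":-15,"tz":0,"jaw":0},{"rx":0,"ry":0,"rz":0,"tx":0,"ty":-14,"tz":0,"jaw":0},{"rx":0,"ry":0,"rz":0,"tx":0,"ty":-12,"tz":0,"jaw":0},{"rx":0,"ry":0,"rz":0,"tx":0,"ty":-8,"tz":0,"jaw":0},{"rx":0,"ry":0,"rz":0,"tx":0,"ty":-5,"tz":0,"jaw":0},{"rx":0,"ry":0,"rz":0,"tx":0,"ty":-3,"tz":0,"jaw":0},{"rx":0,"ry":0,"rz":0,"tx":0,"ty":0,"tz":0,"jaw":0},{"rx":0,"ry":0,"rz":0,"tx":0,"ty":0,"tz":0,"jaw":0},{"rx":0,"ry":0,"rz":0,"tx":0,"ty":0,"tz":0,"jaw":0},{"rx":0,"ry":0,"rz":0,"tx":0,"ty":0,"tz":0,"jaw":0}]'; python3 - <<'E'
from h import *
np.set_printoptions(precision=2,suppress=True)
s=cam("side");o=env.get_obs(); print(o["tool_pos"]*1000,o["tool_rot"],o["force"])
crop(s,180,60,290,200,4.2,"pics/s16.png")
E
```

```text
time_s: 17.97
tool_pos: [0.4161, 0.1807, 0.3961]
tool_rot: [180.0, 0.0, 1.5]
force: [0.8, -1.2, -2.1]
grip_width: 0.0048
[416.1  180.85 396.19] [179.99   0.     1.51] [ 0.05 -0.9  -1.77]
```

View pics/s16.png

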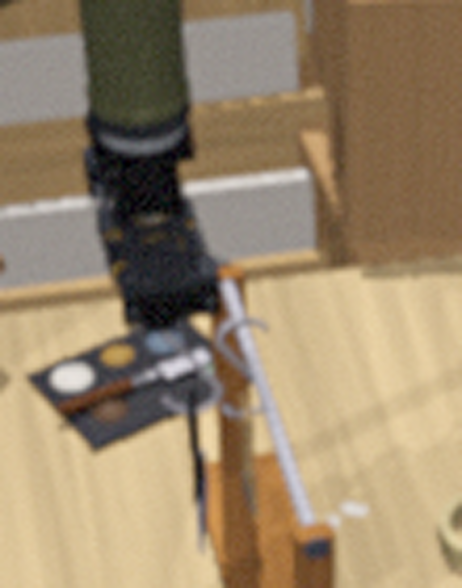

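The scraper hangs vertically on the hook at rest, s16 (200,480), with the rail to the right. I'll lower it to the insertion height.

```bash
python3 -m pendant '[{"rx":0,"ry":0,"rz":0,"tx":0,"ty":0,"tz":5,"jaw":0},{"rx":0,"ry":0,"rz":0,"tx":0,"ty":0,"tz":10,"jaw":0},{"rx":0,"ry":0,"rz":0,"tx":0,"ty":0,"tz":15,"jaw":0},{"rx":0,"ry":0,"rz":0,"tx":0,"ty":0,"tz":16,"jaw":0},{"rx":0,"ry":0,"rz":0,"tx":0,"ty":0,"tz":16,"jaw":0},{"rx":0,"ry":0,"rz":0,"tx":0,"ty":0,"tz":16,"jaw":0},{"rx":0,"ry":0,"rz":0,"tx":0,"ty":0,"tz":16,"jaw":0},{"rx":0,"ry":0,"rz":0,"tx":0,"ty":0,"tz":14,"jaw":0},{"rx":0,"ry":0,"rz":0,"tx":0,"ty":0,"tz":11,"jaw":0},{"rx":0,"ry":0,"rz":0,"tx":0,"ty":0,"tz":8,"jaw":0},{"rx":0,"ry":0,"rz":0,"tx":0,"ty":0,"tz":4,"jaw":0},{"rx":0,"ry":0,"rz":0,"tx":0,"ty":0,"tz":0,"jaw":0},{"rx":0,"ry":0,"rz":0,"tx":0,"ty":0,"tz":0,"jaw":0},{"rx":0,"ry":0,"rz":0,"tx":0,"ty":0,"tz":0,"jaw":0}]'; python3 - <<'E'
from h import *
np.set_printoptions(precision=2,suppress=True)
s=cam("side");o=env.get_obs(); print(o["tool_pos"]*1000,o["tool_rot"],o["force"])
a=np.radians(np.arange(-160,1,20)); P=[(23*np.cos(x),-34+23*np.sin(x)) for x in a]+[(-23,34)]
uv=proj(s,hookpts(o,P))
x0,y0,x1,y1,k=200,130,280,210,7
im=cv2.resize(s["img"][y0:y1,x0:x1,::-1],None,fx=k,fy=k,interpolation=cv2.INTER_CUBIC)
for u,v in uv: cv2.circle(im,(int((u-x0+.5)*k),int((v-y0+.5)*k)),1,(0,0,255),-1)
cv2.imwrite("pics/s17.png",im)
E
```

```text
time_s: 19.18
tool_pos: [0.4164, 0.1816, 0.2659]
tool_rot: [-180.0, -0.1, 1.6]
force: [-0.0, 0.6, -1.0]
grip_width: 0.0043
[416.42 181.66 265.97] [-179.99   -0.08    1.58] [-0.17 -0.57 -1.95]
```

View pics/s17.png

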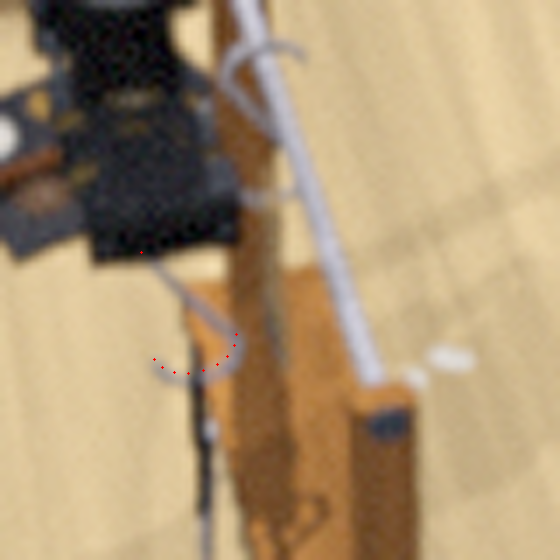

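The hook is where the grip predicts, again 1 px low in the side view, so it hasn't slipped. I'll move onto the rod.

```bash
python3 -m pendant '[{"rx":0,"ry":0,"rz":0,"tx":3,"ty":0,"tz":1,"jaw":0},{"rx":0,"ry":0,"rz":0,"tx":5,"ty":0,"tz":0,"jaw":0},{"rx":0,"ry":0,"rz":0,"tx":6,"ty":0,"tz":0,"jaw":0},{"rx":0,"ry":0,"rz":0,"tx":7,"ty":0,"tz":0,"jaw":0},{"rx":0,"ry":0,"rz":0,"tx":7,"ty":0,"tz":0,"jaw":0},{"rx":0,"ry":0,"rz":0,"tx":7,"ty":0,"tz":0,"jaw":0},{"rx":0,"ry":0,"rz":0,"tx":7,"ty":0,"tz":0,"jaw":0},{"rx":0,"ry":0,"rz":0,"tx":7,"ty":0,"tz":0,"jaw":0},{"rx":0,"ry":0,"rz":0,"tx":7,"ty":0,"tz":0,"jaw":0},{"rx":0,"ry":0,"rz":0,"tx":7,"ty":0,"tz":0,"jaw":0},{"rx":0,"ry":0,"rz":0,"tx":5,"ty":0,"tz":0,"jaw":0},{"rx":0,"ry":0,"rz":0,"tx":4,"ty":0,"tz":0,"jaw":0},{"rx":0,"ry":0,"rz":0,"tx":2,"ty":0,"tz":0,"jaw":0},{"rx":0,"ry":0,"rz":0,"tx":0,"ty":0,"tz":0,"jaw":0},{"rx":0,"ry":0,"rz":0,"tx":0,"ty":0,"tz":0,"jaw":0}]'; python3 - <<'E'
from h import *
np.set_printoptions(precision=2,suppress=True)
s=cam("side");o=env.get_obs(); print(o["tool_pos"]*1000,o["tool_rot"],o["force"])
crop(s,200,130,280,210,7,"pics/s18.png")
E
```

```text
time_s: 20.48
tool_pos: [0.4897, 0.1836, 0.2642]
tool_rot: [180.0, 0.0, 1.6]
force: [0.4, 0.9, -2.0]
grip_width: 0.0044
[489.62 183.63 264.23] [179.99   0.01   1.6 ] [ 0.24 -0.78 -1.48]
```

View pics/s18.png

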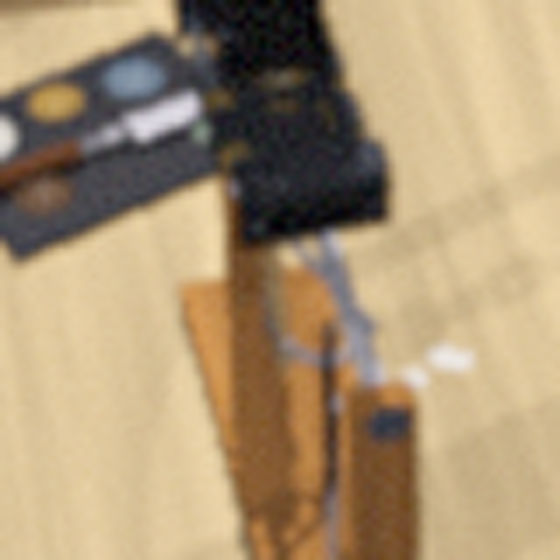

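The hook is over the rod with no contact force. I'll lower it onto the rod.

```bash
python3 -m pendant '[{"rx":0,"ry":0,"rz":0,"tx":0,"ty":0,"tz":4,"jaw":0},{"rx":0,"ry":0,"rz":0,"tx":0,"ty":0,"tz":5,"jaw":0},{"rx":0,"ry":0,"rz":0,"tx":0,"ty":0,"tz":5,"jaw":0},{"rx":0,"ry":0,"rz":0,"tx":0,"ty":0,"tz":4,"jaw":0},{"rx":0,"ry":0,"rz":0,"tx":0,"ty":0,"tz":3,"jaw":0},{"rx":0,"ry":0,"rz":0,"tx":0,"ty":0,"tz":1,"jaw":0},{"rx":0,"ry":0,"rz":0,"tx":0,"ty":0,"tz":0,"jaw":0},{"rx":0,"ry":0,"rz":0,"tx":0,"ty":0,"tz":0,"jaw":0}]'; python3 - <<'E'
from h import *
np.set_printoptions(precision=2,suppress=True)
for i in range(4):
    s=cam("side");o=env.get_obs(); print(o["tool_pos"]*1000,o["force"],o["wrist_torque"])
crop(s,200,130,280,210,7,"pics/s19.png")
E
```

```text
time_s: 21.2
tool_pos: [0.49, 0.1835, 0.2423]
tool_rot: [-180.0, -0.0, 1.6]
force: [0.9, 0.0, -1.6]
grip_width: 0.0042
[490.04 183.54 242.38] [ 0.29  0.25 -1.25] [ 0.07  0.07 -0.01]
[490.04 183.56 242.43] [ 0.53  0.27 -1.88] [-0.01  0.07 -0.02]
[490.05 183.57 242.44] [ 0.64 -0.02 -1.85] [0.06 0.06 0.09]
[490.05 183.52 242.41] [ 0.64 -0.16 -2.2 ] [0.11 0.   0.02]
```

View pics/s19.png

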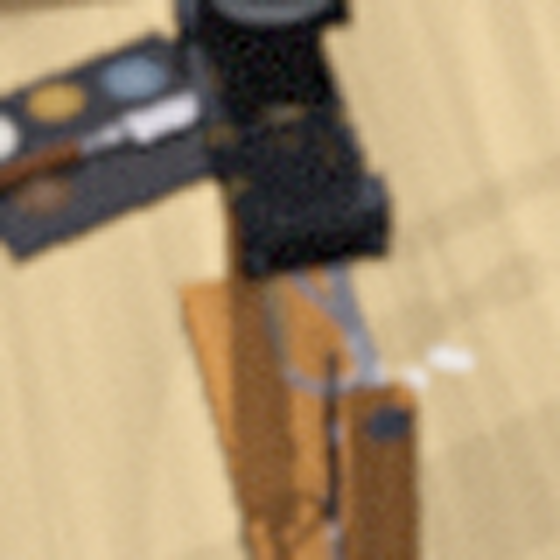

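The tool still carries about 1.9 N, so I'll lower it millimetre by millimetre.

```bash
for i in 1; do python3 -m pendant '[{"rx":0,"ry":0,"rz":0,"tx":0,"ty":0,"tz":1,"jaw":0},{"rx":0,"ry":0,"rz":0,"tx":0,"ty":0,"tz":0.5,"jaw":0},{"rx":0,"ry":0,"rz":0,"tx":0,"ty":0,"tz":0,"jaw":0},{"rx":0,"ry":0,"rz":0,"tx":0,"ty":0,"tz":0,"jaw":0}]'; done; python3 - <<'E'
from h import *
for i in range(4):
    s=cam("side");o=env.get_obs(); print((o["tool_pos"]*1000).round(2),o["force"].round(2))
E
```

```text
time_s: 21.73
tool_pos: [0.4901, 0.1836, 0.241]
tool_rot: [180.0, -0.0, 1.6]
force: [0.8, 0.1, -0.3]
grip_width: 0.0042
[490.17 183.58 241.02] [-0.21 -0.23  0.42]
[490.15 183.55 241.01] [0.14 0.6  1.38]
[490.14 183.57 240.99] [1.31 0.03 1.29]
[490.14 183.55 240.98] [0.41 0.08 0.71]
```

The reading turned to about +1 N, so the rod now carries the load. I'll open gently.

```bash
python3 -m pendant '[{"rx":0,"ry":0,"rz":0,"tx":0,"ty":0,"tz":0,"jaw":6},{"rx":0,"ry":0,"rz":0,"tx":0,"ty":0,"tz":0,"jaw":8},{"rx":0,"ry":0,"rz":0,"tx":0,"ty":0,"tz":0,"jaw":12},{"rx":0,"ry":0,"rz":0,"tx":0,"ty":0,"tz":0,"jaw":18},{"rx":0,"ry":0,"rz":0,"tx":0,"ty":0,"tz":0,"jaw":26},{"rx":0,"ry":0,"rz":0,"tx":0,"ty":0,"tz":0,"jaw":36},{"rx":0,"ry":0,"rz":0,"tx":0,"ty":0,"tz":0,"jaw":45},{"rx":0,"ry":0,"rz":0,"tx":0,"ty":0,"tz":0,"jaw":45},{"rx":0,"ry":0,"rz":0,"tx":0,"ty":0,"tz":0,"jaw":45}]' 20; python3 - <<'E'
from h import *
s=cam("side");o=env.get_obs(); print(o["tool_pos"],o["force"],o["grip_width"])
crop(s,200,130,280,210,7,"pics/s20.png")
E
```

```text
time_s: 22.68
tool_pos: [0.4899, 0.1835, 0.2407]
tool_rot: [180.0, 0.0, 1.6]
force: [-0.8, 0.4, -0.2]
grip_width: 0.0412
[0.48989781 0.18345888 0.2407061 ] [0.2211322  0.03505489 0.79538938] 0.042899445476965066
```

View pics/s20.png

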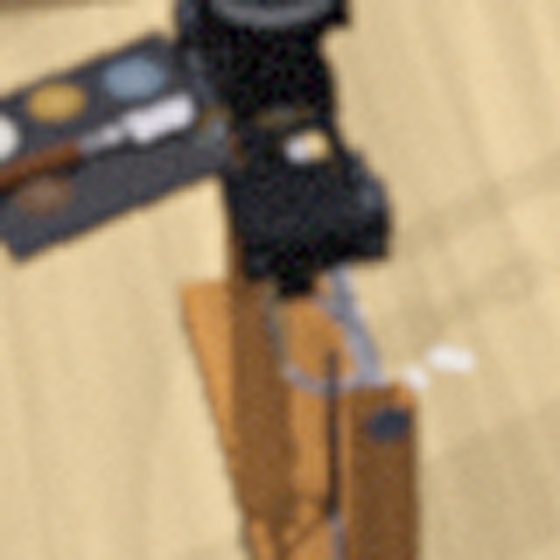

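The hook stayed in place and the fingers are open. I'll withdraw straight up, then back toward the robot.

```bash
python3 -m pendant '[{"rx":0,"ry":0,"rz":0,"tx":0,"ty":0,"tz":-8,"jaw":45},{"rx":0,"ry":0,"rz":0,"tx":0,"ty":0,"tz":-12,"jaw":45},{"rx":0,"ry":0,"rz":0,"tx":0,"ty":0,"tz":-15,"jaw":45},{"rx":0,"ry":0,"rz":0,"tx":0,"ty":0,"tz":-20,"jaw":45},{"rx":0,"ry":0,"rz":0,"tx":0,"ty":0,"tz":-25,"jaw":45},{"rx":0,"ry":0,"rz":0,"tx":0,"ty":0,"tz":-25,"jaw":45},{"rx":0,"ry":0,"rz":0,"tx":0,"ty":20,"tz":-25,"jaw":45},{"rx":0,"ry":0,"rz":0,"tx":0,"ty":30,"tz":0,"jaw":45},{"rx":0,"ry":0,"rz":0,"tx":0,"ty":30,"tz":0,"jaw":45},{"rx":0,"ry":0,"rz":0,"tx":0,"ty":30,"tz":0,"jaw":45},{"rx":0,"ry":0,"rz":0,"tx":0,"ty":30,"tz":0,"jaw":45},{"rx":0,"ry":0,"rz":0,"tx":0,"ty":30,"tz":0,"jaw":45},{"rx":0,"ry":0,"rz":0,"tx":0,"ty":30,"tz":0,"jaw":45},{"rx":0,"ry":0,"rz":0,"tx":0,"ty":30,"tz":0,"jaw":45},{"rx":0,"ry":0,"rz":0,"tx":0,"ty":30,"tz":0,"jaw":45},{"rx":0,"ry":0,"rz":0,"tx":0,"ty":30,"tz":0,"jaw":45},{"rx":0,"ry":0,"rz":0,"tx":0,"ty":30,"tz":0,"jaw":45}]'; python3 - <<'E'
from h import *
np.set_printoptions(precision=4,suppress=True)
s=cam("side");t=cam("top")
crop(s,200,110,280,220,5.4,"pics/s21.png");crop(t,140,200,300,300,5,"pics/t21.png")
C=cloud(t); m=(C[...,2]>.262)&(C[...,2]<.28)&(C[...,1]>.1)&(C[...,1]<.3)&(abs(C[...,0]-.5128)>.009)&(abs(C[...,0]-.5128)<.03)
print(C[m])
E
```

```text
time_s: 24.15
tool_pos: [0.4988, -0.1378, 0.3724]
tool_rot: [179.9, -0.1, 1.6]
force: [0.2, 0.9, -0.3]
grip_width: 0.0449
[[0.5332 0.1875 0.2643]
 [0.5332 0.1847 0.2631]
 [0.5301 0.1844 0.2657]
 [0.5272 0.1875 0.265 ]
 [0.5267 0.1839 0.2702]
 [0.5239 0.187  0.2697]
 [0.5239 0.1842 0.2683]
 [0.5034 0.1873 0.2695]
 [0.5035 0.1847 0.2667]
 [0.5002 0.1869 0.2726]
 [0.5002 0.1841 0.2719]
 [0.4977 0.1849 0.2658]
 [0.495  0.1883 0.2624]
 [0.4947 0.1848 0.2668]]
```

View pics/s21.png

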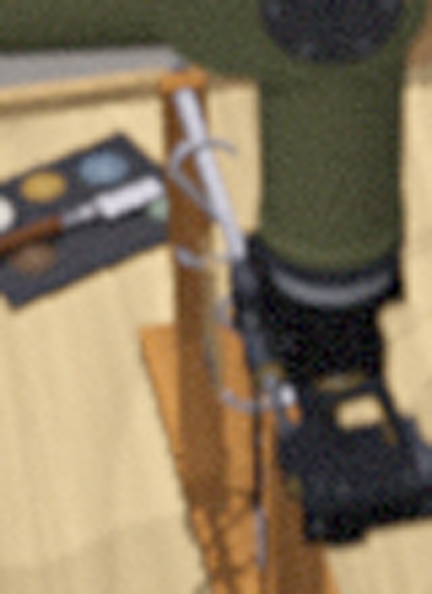

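View pics/t21.png

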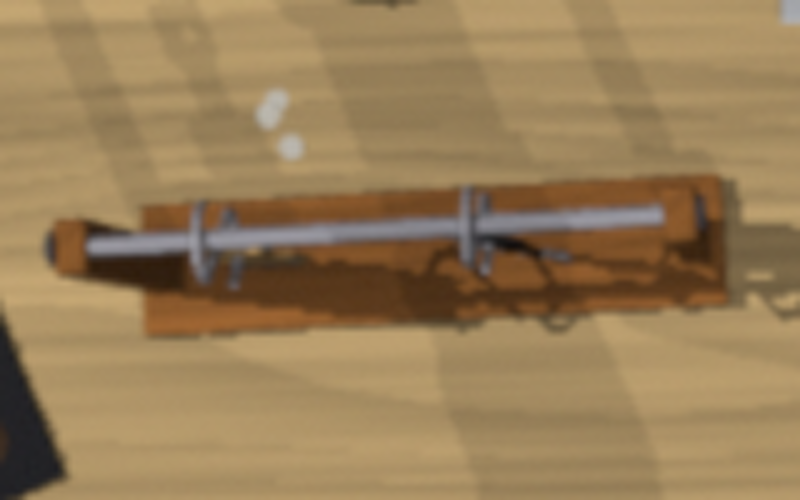

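The hook and scraper hang on the rod (top view, hook at t21 (468,225)), with the arm partly covering the side view. I'll move off, wait, then check it's at rest.

```bash
python3 -m pendant '[{"rx":0,"ry":0,"rz":0,"tx":10,"ty":30,"tz":0,"jaw":45},{"rx":0,"ry":0,"rz":0,"tx":10,"ty":30,"tz":0,"jaw":45},{"rx":0,"ry":0,"rz":0,"tx":0,"ty":30,"tz":0,"jaw":45},{"rx":0,"ry":0,"rz":0,"tx":0,"ty":30,"tz":0,"jaw":45},{"rx":0,"ry":0,"rz":0,"tx":0,"ty":30,"tz":0,"jaw":45},{"rx":0,"ry":0,"rz":0,"tx":0,"ty":30,"tz":0,"jaw":45},{"rx":0,"ry":0,"rz":0,"tx":0,"ty":0,"tz":0,"jaw":45},{"rx":0,"ry":0,"rz":0,"tx":0,"ty":0,"tz":0,"jaw":45},{"rx":0,"ry":0,"rz":0,"tx":0,"ty":0,"tz":0,"jaw":45},{"rx":0,"ry":0,"rz":0,"tx":0,"ty":0,"tz":0,"jaw":45},{"rx":0,"ry":0,"rz":0,"tx":0,"ty":0,"tz":0,"jaw":45},{"rx":0,"ry":0,"rz":0,"tx":0,"ty":0,"tz":0,"jaw":45}]'; python3 - <<'E'
from h import *
np.set_printoptions(precision=4,suppress=True)
s=cam("side"); crop(s,210,130,290,230,6,"pics/s22.png")
t=cam("top"); t0=t["img"].astype(int); s0=s["img"].astype(int)
for i in range(4): env.read_camera("top")
t=cam("top");s=cam("side")
d=abs(t["img"].astype(int)-t0).max(2)[215:270,145:290];e=abs(s["img"].astype(int)-s0).max(2)[130:220,215:270];print("diffs",d.max(),(d>30).sum(),e.max(),(e>30).sum())
crop(t,145,60,485,280,2.3,"pics/t22.png")
C=cloud(t)
for n,z in(("t",t),("s",s)):
    C=cloud(z); m=(C[...,2]>.03)&(C[...,2]<.15)&(C[...,1]>.1)&(C[...,1]<.27)&(C[...,0]>.45)&(C[...,0]<.56); P=C[m]; print(n,len(P),P.min(0),P.max(0)) if len(P) else 0
E
```

```text
time_s: 25.25
tool_pos: [0.5241, -0.3144, 0.3714]
tool_rot: [180.0, -0.0, 1.7]
force: [-0.1, 0.5, -0.3]
grip_width: 0.0449
diffs 7 0 60 55
t 34 [0.4803 0.1055 0.0302] [0.5442 0.2643 0.1372]
s 47 [0.5043 0.1329 0.041 ] [0.5183 0.1903 0.1498]
```

View pics/s22.png

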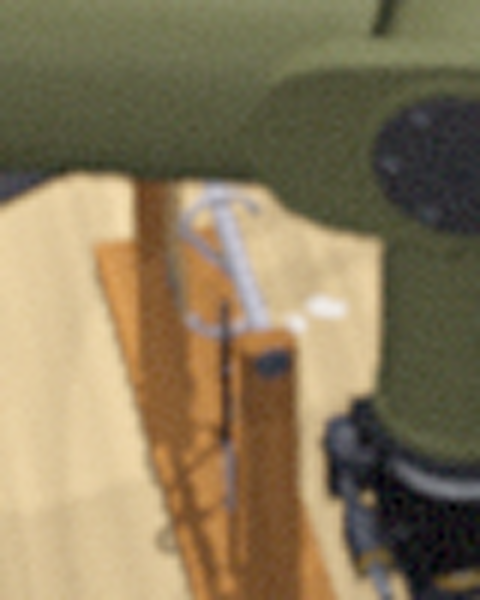

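View pics/t22.png

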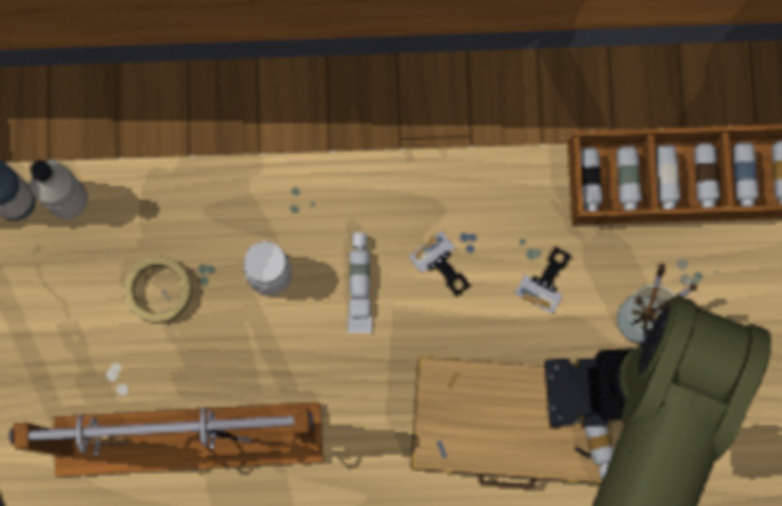

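Hook and scraper hang still on the rod (s22, hook (215,260), blade (230,470)), clear of the post, and the bystanders are in place. I'll make one last stillness check, then hand it in.

```bash
python3 - <<'E'
from h import *
a=cam("side")["img"].astype(int)
for i in range(5): env.read_camera("top")
b=cam("side")["img"].astype(int)
d=abs(a-b).max(2)[165:220,235:262]; print(d.max(),(d>30).sum(),d.mean())
env.sign_off(); print(env.get_obs()["time_s"])
E
```

```text
17 0 4.355555555555555
the job is handed in; nothing more can be done
the job is handed in; nothing more can be done
```

I took the empty S-hook off the rail, threaded its lower bend through the scraper's handle hole from below, and lifted the scraper off the box. I then hung both back on the rod about 55 mm right of its middle and handed the job in after about 26 s of the 72 s allowed. No verdict was reported.

**Last checks:**
- **Hook:** its upper bend sits over the rod, with wire readings spread evenly either side of the rod axis and the crest about 0.27 m above the table.
- **Scraper:** it hangs blade down, clear of the post. The lowest reading on it is 0.041 m above the table.
- **At rest:** two side pictures about 0.3 s apart showed no change around the hook and scraper beyond noise. An earlier side comparison did show changes; I put these down to the arm still settling, since the top view was unchanged.
- **Bystanders:** in the last pictures the ones in view look unmoved. The tube on the paint box was partly hidden by the arm, and I did not measure any of them again.

**Disagreement between cameras:** the side camera read about 1 px (4–6 mm) off from the top camera and the arm's own readings, for the hook and the hole alike. I used the top camera for sideways positions; this caused no trouble in threading or hanging.

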